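# Fit an antenna tuner's capacitors and set their shaft flats up for the knobs

### The job

Before anything goes into the tuner chassis, rock its roller coil on its bearings to feel for play: swing the coil's left end (as the robot sees it) to the stop towards the open front edge, then to the stop towards the rear, and let it centre itself. Then set every variable capacitor that is on the bench down in a white mounting shoe of its own, any one, standing flat in it with its shaft out over the open front edge. Find the flat on each shaft, by feel or by eye, turn it to face straight up for the knob's grub screw, and leave the other things on the bench alone.

Things in the scene. Friction and masses are not known exactly. Their poses are not given: they have to be found in the camera images.
- chassis: grey sheet-metal tray of an antenna tuner, fixed; front panel off. 250 (x) x 400 mm (y), floor 12 mm above the bench, side flanges 30 mm, rear wall 60 mm high; open front edge at -x, towards the robot. Origin: middle of underside; x to the rear, y left, z up. At x = +55 mm a coil lies crosswise between white bearing plates, 74 mm high, 8 mm thick, at y = +-84 mm
- coil (a joint): rocking of the roller coil on its bearings about the upright line through its middle, rad: 0 = centred, positive = its left (+y) end towards the open front edge. Play 0.07 either way to the stops; springs centre it (5 N m/rad: 7 N at 50 mm from the middle reaches the stop)
- coil_left (a point): on the axis of the coil (copper-wound drum, 52 mm diameter, 136 mm long, along the chassis' y, axis 52 mm and top 78 mm above the bench), 50 mm from its middle towards its left end; moves and turns with it (y along the axis). A place to pinch it from above, front to rear, 52 mm wide, with 40 mm free before and behind
- bay0 (a point): left mounting shoe at the front of the chassis: white plastic pocket 66 mm (x) by 56 mm (y) with a rim 4 mm thick and 10 mm high; this point is the centre of its floor, 16 mm above the bench; axes as the chassis. It takes any one of the capacitors; the shaft then reaches over the front edge
- bay1 (a point): middle mounting shoe at the front of the chassis: white plastic pocket 66 mm (x) by 56 mm (y) with a rim 4 mm thick and 10 mm high; this point is the centre of its floor, 16 mm above the bench; axes as the chassis. It takes any one of the capacitors; the shaft then reaches over the front edge
- bay2 (a point): right mounting shoe at the front of the chassis: white plastic pocket 66 mm (x) by 56 mm (y) with a rim 4 mm thick and 10 mm high; this point is the centre of its floor, 16 mm above the bench; axes as the chassis. It takes any one of the capacitors; the shaft then reaches over the front edge
- cap_a: variable capacitor, up to 3 alike (absent: None). Aluminium frame 60 (x) x 50 (y) x 64 mm high, 0.5 kg. Lift from above by its two top side bars, 52 to 64 mm up, 50 mm over their outer faces. Origin: centre of underside, z up. 12 mm shaft along -x, axis 36 mm up, from the end plate (x = -30) to x = -94 mm; 20 mm bush on the first 6 mm. Starts on the bench beside the chassis, shaft roughly towards the robot
- cap_a_flat (a point): point on that capacitor's shaft axis, mid-flat: 80 mm from the capacitor's origin along -x, 36 mm up. x as the capacitor's x; z points straight out of the flat (up when the flat faces up). Flat: the outer 28 mm of the shaft, 9 mm wide, 2 mm deep (10 mm across the flat, 12 mm across the round)
- cap_a_shaft (a joint): angle of that shaft about the capacitor's +x, rad: 0 = flat up, positive = flat leaning to the capacitor's -y side (clockwise looking along +x). Turns all round without stops; 0.03 N m of friction keeps it where left. Turn it by pinching it across its sides from above and tilting the grip about the shaft, in several bites
- cap_b: variable capacitor, up to 3 alike (absent: None). Aluminium frame 60 (x) x 50 (y) x 64 mm high, 0.5 kg. Lift from above by its two top side bars, 52 to 64 mm up, 50 mm over their outer faces. Origin: centre of underside, z up. 12 mm shaft along -x, axis 36 mm up, from the end plate (x = -30) to x = -94 mm; 20 mm bush on the first 6 mm. Starts on the bench beside the chassis, shaft roughly towards the robot
- cap_b_flat (a point): point on that capacitor's shaft axis, mid-flat: 80 mm from the capacitor's origin along -x, 36 mm up. x as the capacitor's x; z points straight out of the flat (up when the flat faces up). Flat: the outer 28 mm of the shaft, 9 mm wide, 2 mm deep (10 mm across the flat, 12 mm across the round)
- cap_b_shaft (a joint): angle of that shaft about the capacitor's +x, rad: 0 = flat up, positive = flat leaning to the capacitor's -y side (clockwise looking along +x). Turns all round without stops; 0.03 N m of friction keeps it where left. Turn it by pinching it across its sides from above and tilting the grip about the shaft, in several bites
- cap_c: variable capacitor, up to 3 alike (absent: None). Aluminium frame 60 (x) x 50 (y) x 64 mm high, 0.5 kg. Lift from above by its two top side bars, 52 to 64 mm up, 50 mm over their outer faces. Origin: centre of underside, z up. 12 mm shaft along -x, axis 36 mm up, from the end plate (x = -30) to x = -94 mm; 20 mm bush on the first 6 mm. Starts on the bench beside the chassis, shaft roughly towards the robot
- cap_c_flat (a point): point on that capacitor's shaft axis, mid-flat: 80 mm from the capacitor's origin along -x, 36 mm up. x as the capacitor's x; z points straight out of the flat (up when the flat faces up). Flat: the outer 28 mm of the shaft, 9 mm wide, 2 mm deep (10 mm across the flat, 12 mm across the round)
- cap_c_shaft (a joint): angle of that shaft about the capacitor's +x, rad: 0 = flat up, positive = flat leaning to the capacitor's -y side (clockwise looking along +x). Turns all round without stops; 0.03 N m of friction keeps it where left. Turn it by pinching it across its sides from above and tilting the grip about the shaft, in several bites
- meter: bystander: yellow and grey hand-held multimeter lying on the bench, 180 x 85 x 36 mm; origin centre of its underside
- solder_reel: bystander: reel of solder standing on its flange, 60 mm diameter, 44 mm high; origin centre of its underside
- parts_tub: bystander: small clear tub, 100 x 75 x 28 mm; origin centre of its underside
- screwdriver: bystander: screwdriver, 190 mm long, lying on the bench; x along it towards the tip

How it is judged:
On the way, in this order (a step that is already met when the one before it is completed fails the run):
1. the coil's left end is rocked towards the front edge (0.045 rad or more) (value of joint coil above 0.045 rad), for 0.1 s.
2. the coil's left end is rocked towards the rear (0.045 rad or more) (value of joint coil below -0.045 rad), for 0.1 s.
3. every capacitor present stands in a shoe, shaft to the front ((horizontal distance between cap_a and bay0 below 0.008 m or horizontal distance between cap_a and bay1 below 0.008 m or horizontal distance between cap_a and bay2 below 0.008 m) and z of each of cap_a, cap_b, cap_c in the frame of chassis below 0.02 m and angle between each of cap_a, cap_b, cap_c's own z axis and vertical below 0.06 rad and x of each of cap_a_flat, cap_b_flat, cap_c_flat in the frame of chassis below -0.14 m and (horizontal distance between cap_b and bay0 below 0.008 m or horizontal distance between cap_b and bay1 below 0.008 m or horizontal distance between cap_b and bay2 below 0.008 m) and (horizontal distance between cap_c and bay0 below 0.008 m or horizontal distance between cap_c and bay1 below 0.008 m or horizontal distance between cap_c and bay2 below 0.008 m)), for 0.2 s.
At the end, for the whole second after the job is handed in: every capacitor present stays upright (0.06 rad) in a shoe (centre within 8 mm, underside within 4 mm of the shoe floor), shaft over the front edge, its flat facing up within 0.21 rad (12 degrees); the coil is centred within 0.02 rad (all of step 3 and angle between each of cap_a_flat, cap_b_flat, cap_c_flat's own z axis and vertical below 0.21 rad and value of joint coil between -0.02 and 0.02 rad); the robot touches nothing.
It fails at once if the meter is moved by more than 30 mm (distance of meter from where it was at the start of the episode above 0.03 m).
It fails at once if the solder reel is moved by more than 30 mm (distance of solder_reel from where it was at the start of the episode above 0.03 m).
It fails at once if the parts tub is moved by more than 30 mm (distance of parts_tub from where it was at the start of the episode above 0.03 m).
It fails at once if the screwdriver is moved by more than 30 mm (distance of screwdriver from where it was at the start of the episode above 0.03 m).
Of cap_a, cap_b, cap_c only 2 to 3 are there at a start; the rules pass over those that are not, and their reading is None.
At some moment in a run one of cap_a, cap_b, cap_c may be knocked a few centimetres aside while the robot is not near it.
It also fails if it takes over 210 s, if anything falls off the work surface, if the arm or the gripper's body presses on something with over 40 N, if the wrist force passes 120 N, or if a joint passes its speed limit or range.

### The arm

A 7-joint arm with a two-finger parallel gripper is mounted at the origin on the work surface. World frame = base frame: x ahead of the robot, y to its left, z up, the work surface at z = 0. Lengths are in m, angles in rad, forces in N, time in s.
With the tool pointing down it reaches from about 0.4 to 0.875 m from the base axis. Payload 19.3 kg.
Tool frame: the origin (TCP) lies between the finger pads; the fingertips stand 11 mm ahead of it and the grasp point (between the pads) lies 8 mm behind it (manip.tcp_to_tips is the distance from the TCP to the fingertips, in m); z points along the fingers, y is the direction in which the jaws open and shut (so a half turn about z gives the same grasp; the last joint's range is limited). The gripper opens to 85 mm and grips with 20 to 120 N. Pads are 22 mm wide; open, the fingers measure 114 mm over their backs; the gripper's body (76 mm by 85 mm) begins 54 mm behind the grasp point. The pads swing forward as they close: fully open they stand 13 mm farther back than shut.
Start: joints at [-1.342, 0.521, -0.036, 1.599, 0.021, 1.021, -0.113], TCP at [0.184, 0.597, 0.242] pointing down, gripper open.
Joint ranges: [-2.91, 2.91], [-0.3, 2.13], [-1.5, 1.42], [0.17, 2.43], [-1.26, 4.41], [0.16, 1.93], [-2.52, 2.52]. Speed limits (rad/s): [1.89, 1.89, 2.39, 2.39, 3.01, 3.01, 3.01].

### API

Orientations are given as a rotation vector (axis times angle).
In Python, from cell import status, cams, ticket, manip gives the robot as it stands.
- The arm moves only by the tool arm_command, never from a script. Its argument "deltas" is a list of rows, each an object with "fingers": the gripper's target within -1 to 1 (shut at 1, half-way at 0, fully open at -1); "offset": the shift along the tool's x, y, z in m, a list of three; "roll": the turn about the tool's z in rad. A call has 1 to 8 rows; each row is the pose to reach, as a shift and turn from the pose commanded when the call began, along the tool's axes at that moment; what a row does not reach only later rows make up. A row lasts 1/8 s, in which the tool goes at most 62.5 mm and 10.7 degrees, less where a joint would pass 70% of its speed; a pose out of reach is approached as far as the arm can. A call with a gripper value outside its range is refused whole. The fingers move at their own pace and stop on an object; the grip force is fixed at half the most. Time passes only in rows, so rows that repeat a pose let the fingers close. It gives the time, the measured TCP pose, the force and the opening at its end, in the units of the state.
- status.get_state(): the state, without advancing time (a new reading comes with each control period).
- cams.grab_frame(name): name is "side" or "top" or "wrist"; returns a dict with "image" (480x640x3 uint8, red, green, blue), "depth" (480x640 float32, m along the optical axis (not along the pixel's ray), 0 where there is no reading), "fx", "fy", "cx", "cy" (pixels), "R" (3x3) and "t" (3): a world point X has camera coordinates R X + t. Camera axes: x right, y down, z forward; pixel columns grow to the right and rows downward; lengths in m; the calibration is good to about 2 mm. A picture is of the moment at which its call begins.
- ticket.hand_in(): hands the job in, once; it reports no verdict.
Trained networks look in the newest picture that a camera, given by its name, has taken for a name from the list of things; names that differ only in an ending like _2 or _b are one class to them, and where a whole thing is asked for, a point or a joint stands for the part that bears it (a point fixed in the world has none). Each returns a list of dicts, best first, with "confidence" (0 to 1); they miss things now and then, are a little off and sometimes report something else, mostly with a low value. They report only what shows in the picture. A call takes as long as a camera call.
- cams.trace(camera, target): "region" (480x640 bool, what is visible of it) and "at" ([column, row] in pixels, amid what is visible of it).
The state is a dict: "t": time; "joint_pos": joint angles; "joint_vel": joint speeds; "effort": joint torques, N m; "eef_pos": TCP position; "tcp_rot": TCP orientation; "contact_force": force on the tool from outside, world axes, zero at the start; "ft_torque": the same for the moment, N m; "finger_gap": opening from 0.0 (shut) to 1.0 (fully open).
Only numpy, scipy, OpenCV 4.12 (cv2) and the standard library are available. Lean on these libraries where they do the work, as an engineer would, in place of code of your own. Each camera call takes 0.05 s, during which the arm holds its last target. There are 200 camera calls.

## Working session

There is one attempt and no reset: what is moved stays moved. The work goes in short steps, Python scripts to look and compute and a tool call to move; the robot and the scene stay as the last step left them, time stands still between calls to the robot, and variables do not carry over. Pictures are saved under pics/ and viewed, about 12 in all and at most 16, crops included, and the job is handed in when it is done.

Besides the shell and the picture viewer there is one more tool, called after "Emit:" as name(argument=value, ...) on one line, values as JSON. arm_command: Moves the arm, as the interface text tells. Its arguments: {"type":"object","properties":{"deltas":{"type":"array","items":{"type":"object","properties":{"fingers":{"type":"number"},"offset":{"type":"array","items":{"type":"number"}},"roll":{"type":"number"}}}}},"required":["deltas"]}

```bash
ls; mkdir -p pics; cat > h.py <<'E'
import numpy as np, cv2
from scipy.spatial.transform import Rotation as Ro
from cell import status, cams, ticket, manip
def w(f,u,v,d=None):
    d=f["depth"][int(v),int(u)] if d is None else d
    c=np.array([(u-f["cx"])/f["fx"]*d,(v-f["cy"])/f["fy"]*d,d]); return np.array(f["R"]).T@(c-np.array(f["t"]))
def cloud(f):
    v,u=np.mgrid[0:480,0:640]; d=f["depth"]
    c=np.stack([(u-f["cx"])/f["fx"]*d,(v-f["cy"])/f["fy"]*d,d],-1)
    return (c-np.array(f["t"]))@np.array(f["R"])
def px(f,X):
    c=np.array(f["R"])@X+np.array(f["t"]); return c[0]/c[2]*f["fx"]+f["cx"],c[1]/c[2]*f["fy"]+f["cy"]
def save(n,im): cv2.imwrite("pics/"+n+".png",im[:,:,::-1])
np.set_printoptions(precision=4,suppress=True)
E
python3 - <<'E'
from h import *
s=status.get_state(); print(s)
a=cams.grab_frame("top"); 
for n in ["cap_a","coil","bay0","bay1","bay2","meter","solder_reel","parts_tub","screwdriver","chassis"]:
    try:
        for r in cams.trace("top",n)[:4]:
            P=cloud(a)[r["region"]&(a["depth"]>0)]
            print(n,round(r["confidence"],2),np.round(r["at"]),P.mean(0),np.percentile(P,2,0),np.percentile(P,98,0))
    except Exception as e: print(n,e)
b=cams.grab_frame("side")
save("top0",a["image"]); save("side0",b["image"])
print(np.array(a["R"]),a["t"],a["fx"],np.array(b["R"]),b["t"])
E
```

```text
pics
{'t': 0.0, 'joint_pos': array([-1.3422,  0.522 , -0.0363,  1.6   ,  0.0212,  1.0211, -0.1128]), 'joint_vel': array([-0.0002,  0.0011,  0.0003, -0.0011, -0.0001, -0.0003, -0.0001]), 'effort': array([ -0.0008, -92.7101,   1.9793, -36.9928,   0.0178,   0.0083,
        -0.    ]), 'eef_pos': array([0.1839, 0.597 , 0.2417]), 'tcp_rot': array([-0.4676, -3.1065,  0.0018]), 'contact_force': array([ 0.1523, -0.3198,  0.7268]), 'ft_torque': array([-0.0536, -0.0259,  0.0136]), 'finger_gap': 0.9996536582161712}
cap_a 0.95 [468. 230.] [ 0.4998 -0.3405  0.0485] [ 0.431  -0.3747  0.0064] [ 0.5397 -0.3129  0.0676]
cap_a 0.86 [193. 184.] [0.6187 0.3227 0.0445] [0.5484 0.2911 0.0002] [0.6595 0.3556 0.0683]
coil 0.61 [320. 166.] [0.6591 0.0114 0.0707] [ 0.6399 -0.056   0.0472] [0.6818 0.0809 0.0804]
bay0 0.85 [324. 184.] [0.613  0.0077 0.0218] [ 0.4886 -0.1851  0.0089] [0.7315 0.2017 0.0781]
bay1 0.85 [324. 184.] [0.613  0.0077 0.0218] [ 0.4886 -0.1851  0.0089] [0.7315 0.2017 0.0781]
bay2 0.85 [324. 184.] [0.613  0.0077 0.0218] [ 0.4886 -0.1851  0.0089] [0.7315 0.2017 0.0781]
meter 0.62 [476. 144.]
[... 209 characters left out ...]
.4816 -0.3366  0.0463] [ 0.4237 -0.364   0.029 ] [ 0.5223 -0.3098  0.0594]
solder_reel 0.37 [468. 227.] [ 0.4994 -0.3417  0.0439] [ 0.4311 -0.384  -0.0013] [ 0.5424 -0.3129  0.0672]
parts_tub 0.8 [189. 340.] [0.2386 0.3486 0.0092] [0.1885 0.2966 0.    ] [0.2909 0.3936 0.0308]
parts_tub 0.29 [193. 183.] [0.6198 0.3223 0.0461] [0.5511 0.2913 0.0015] [0.6591 0.3518 0.068 ]
chassis 0.61 [324. 186.] [0.613  0.0088 0.0218] [ 0.4877 -0.1855  0.0087] [0.7319 0.2035 0.078 ]
[[-0.0226 -0.9997 -0.0062]
 [-0.997   0.023  -0.0743]
 [ 0.0744  0.0045 -0.9972]] [0.0228 0.4965 1.1243] 460.6197400023016 [[ 0.7645 -0.6444  0.0131]
 [-0.4935 -0.5983 -0.6313]
 [ 0.4147  0.4762 -0.7754]] [-0.4033  0.2663  0.9952]
```

View pics/top0.png

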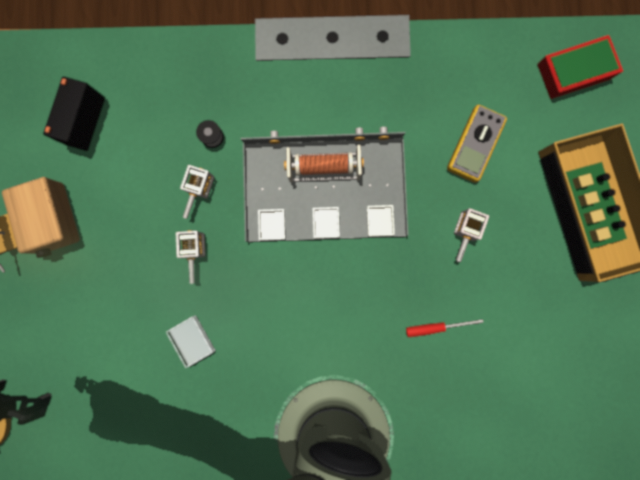

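View pics/side0.png

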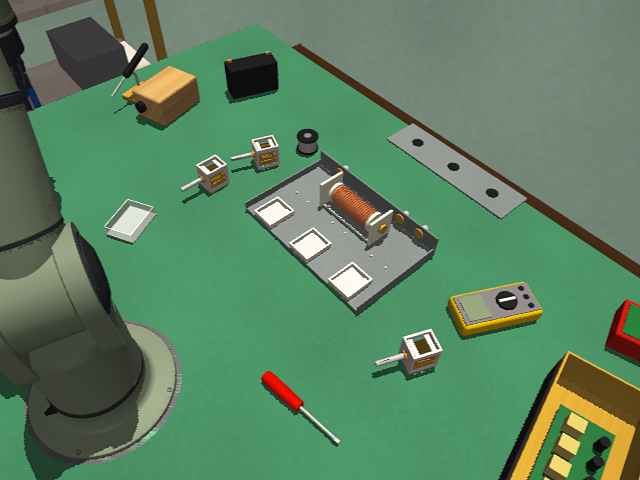

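The top view shows three capacitors: two at the left (195,182) and (189,245), one at the right (472,225). All shafts point towards the robot. The shoes are at (271,223), (326,221) and (380,219), and the coil is at (325,163). The side view agrees. Next I'll measure their poses.

```bash
cat >> h.py <<'E'
def rect(P2):
    (c,s,a)=cv2.minAreaRect((P2*1000).astype(np.float32)); return np.array(c)/1000,np.array(s),a
def caps(f,box=None):
    """tops of caps -> centre, yaw of cap +x"""
    C=cloud(f); ok=(f["depth"]>0)&(C[...,2]>.056)&(C[...,2]<.076)&(C[...,0]>.3)&(C[...,0]<.8)&(abs(C[...,1])>.22)&(abs(C[...,1])<.5)
    n,l,st,_=cv2.connectedComponentsWithStats(cv2.dilate(ok.astype(np.uint8),np.ones((3,3))))
    out=[]
    for i in range(1,n):
        P=C[(l==i)&ok]
        if len(P)<40: continue
        c,s,a=rect(P[:,:2])
        # shaft points
        Q=C[(f["depth"]>0)&(C[...,2]>.025)&(C[...,2]<.05)]; d=np.hypot(*(Q[:,:2]-c).T); Q=Q[(d>.05)&(d<.1)]
        Q=Q[(Q[:,0]<c[0]-.03)]
        sh=Q[:,:2].mean(0) if len(Q) else c*np.nan
        out.append((c,s,a,len(P),len(Q),np.arctan2(*(c-sh)[::-1])))
    return out
E
python3 - <<'E'
from h import *
f=cams.grab_frame("top")
for o in caps(f): print(o)
C=cloud(f); im=f["image"].astype(int)
wh=(im.min(2)>165)&(im.max(2)-im.min(2)<40)&(C[...,0]>.47)&(C[...,0]<.6)&(abs(C[...,1])<.2)
n,l,st,_=cv2.connectedComponentsWithStats(wh.astype(np.uint8))
for i in range(1,n):
    if st[i,4]<200: continue
    P=C[(l==i)&(f["depth"]>0)]; print("shoe",rect(P[:,:2]),P.mean(0),st[i])
P=C[(C[...,2]>.068)&(C[...,2]<.085)&(abs(C[...,1])<.2)&(C[...,0]>.5)]; print("coil",rect(P[:,:2]),P[:,2].max())
P=C[(C[...,2]>.008)&(C[...,2]<.09)&(abs(C[...,1])<.25)&(C[...,0]>.45)&(C[...,0]<.8)]; print("ch",rect(P[:,:2]))
r=cams.trace("top","coil")[0]; P=C[r["region"]&(C[...,2]>.045)]; print(rect(P[:,:2]))
E
```

```text
(array([0.6298, 0.3217]), array([53.8845, 60.696 ]), 70.8565902709961, 351, 84, np.float64(-0.3108275329471114))
(array([ 0.5071, -0.3467]), array([52.1267, 60.4552]), 67.20742797851562, 364, 95, np.float64(-0.40020422712527126))
(array([0.4747, 0.3389]), array([59.8309, 52.0244]), 2.3571126461029053, 343, 94, np.float64(0.05624719804394347))
shoe (array([ 0.5262, -0.1286]), array([77.1532, 68.1406]), 0.9292634725570679) [ 0.5254 -0.1281  0.0192] [366 204  29  32 815]
shoe (array([0.5249, 0.0079]), array([67.833 , 79.0945]), 88.96116638183594) [0.5242 0.0082 0.0189] [312 206  28  32 843]
shoe (array([0.5231, 0.1447]), array([78.0667, 69.3173]), 0.5482497811317444) [0.5225 0.1442 0.0191] [257 208  28  32 841]
coil (array([0.6609, 0.0065]), array([178.941 ,  72.1345]), 89.41437530517578) 0.08498302811478332
ch (array([0.6404, 0.0172]), array([315.175 , 418.3475]), 0.7274071574211121)
(array([ 0.5667, -0.0219]), array([277.3251, 149.0419]), 17.942279815673828)
```

```bash
cat >> h.py <<'E'
def plan(x,y,z,yaw=None,s=None):
    """yaw = wanted world yaw of tool y (mod pi), deg; prints offset, roll"""
    s=s or status.get_state(); R=Ro.from_rotvec(s["tcp_rot"]).as_matrix()
    off=R.T@(np.array([x,y,z])-s["eef_pos"]); yy=np.degrees(np.arctan2(R[1,1],R[0,1]))
    roll=None
    if yaw is not None:
        roll=np.radians((yy-yaw+90)%180-90)
    print("off",np.round(off,4),"roll",roll,"yawY",round(yy,2),"tcp",s["eef_pos"],"F",s["contact_force"],"gap",round(s["finger_gap"],3),"j",s["joint_pos"],"t",round(s["t"],2))
E
python3 -c "
from h import *
plan(.659,.058,.16,.65)"
```

```text
off [-0.6127 -0.3755  0.0823] roll 1.2605439919361683 yawY 72.87 tcp [0.184  0.5973 0.2423] F [-0.4324 -0.6047  0.9586] gap 1.0 j [-1.3422  0.5214 -0.0363  1.5995  0.0212  1.0211 -0.1128] t 0.7
```

Emit:
arm_command(deltas=[{"offset": [-0.046,-0.028,0.006],"roll": 0.15,"fingers": -1},{"offset": [-0.092,-0.056,0.012],"roll": 0.3,"fingers": -1},{"offset": [-0.138,-0.084,0.018],"roll": 0.45,"fingers": -1},{"offset": [-0.184,-0.113,0.025],"roll": 0.6,"fingers": -1},{"offset": [-0.23,-0.141,0.03],"roll": 0.75,"fingers": -1},{"offset": [-0.276,-0.169,0.036],"roll": 0.9,"fingers": -1},{"offset": [-0.322,-0.197,0.04],"roll": 1.05,"fingers": -1},{"offset": [-0.368,-0.225,0.045],"roll": 1.2,"fingers": -1}])

```text
t: 1.7
eef_pos: [0.4705, 0.2727, 0.1974]
tcp_rot: [2.145, 2.295, 0.001]
contact_force: [-0.1, 0.9, -0.9]
finger_gap: 0.999
```

```bash
python3 -c "
from h import *
plan(.659,.058,.16,.65)"
```

```text
off [-0.2269  0.1736  0.0374] roll 0.05597950990912298 yawY 3.86 tcp [0.4705 0.2727 0.1974] F [-0.0887  0.8679 -0.8589] gap 0.999 j [-0.8641  0.4671  0.3126  1.874  -0.1892  0.8285 -0.3872] t 1.7
```

Emit:
arm_command(deltas=[{"offset": [-0.045,0.035,0.005],"roll": 0.02,"fingers": -1},{"offset": [-0.09,0.07,0.01],"roll": 0.04,"fingers": -1},{"offset": [-0.135,0.104,0.015],"roll": 0.055,"fingers": -1},{"offset": [-0.18,0.139,0.02],"roll": 0.055,"fingers": -1},{"offset": [-0.227,0.173,0.025],"roll": 0.055,"fingers": -1},{"offset": [-0.227,0.1735,0.03],"roll": 0.055,"fingers": -1}])

```text
t: 2.45
eef_pos: [0.6606, 0.0549, 0.1669]
tcp_rot: [2.207, 2.232, -0.002]
contact_force: [-0.1, 0.4, 0.1]
finger_gap: 1.0
```

```bash
python3 -c "
from h import *
f=cams.grab_frame('wrist'); save('w1',f['image']); C=cloud(f); ok=f['depth']>0
P=C[ok&(C[...,2]>.07)&(C[...,2]<.09)&(abs(C[...,1]-.06)<.015)&(abs(C[...,0]-.66)<.05)]
print(len(P), P.mean(0) if len(P) else 0, np.percentile(P[:,2],98), np.percentile(P[:,0],[1,99]))
plan(.659,.058,.05,.65)"
```

```text
1912 [0.6611 0.0608 0.0739] 0.07786303914893493 [0.6438 0.6781]
off [ 0.0003 -0.0001  0.1161] roll 0.0025761732293582973 yawY 0.8 tcp [0.6592 0.0578 0.1661] F [-0.8237  0.4847 -1.1831] gap 1.002 j [-0.3745  0.6857  0.3139  1.5748 -0.2471  0.9214  0.0372] t 2.5
```

Emit:
arm_command(deltas=[{"offset": [0,0.002,0.04],"fingers": -1},{"offset": [0,0.002,0.08],"fingers": -1},{"offset": [0,0.002,0.112],"fingers": -1},{"offset": [0,0.002,0.115],"fingers": 0},{"offset": [0,0.002,0.115],"fingers": 0},{"offset": [0,0.002,0.115],"fingers": 0.2},{"offset": [0,0.002,0.115],"fingers": 0.2}])

```text
invalid input
```

Emit:
arm_command(deltas=[{"offset": [0,-0.001,0],"fingers": 0.2},{"offset": [0,-0.002,0],"fingers": 0.2},{"offset": [0,-0.003,0],"fingers": 0.2},{"offset": [0,-0.003,0],"fingers": 0.2}])

```text
invalid input
```

Emit:
arm_command(deltas=[{"offset": [0,0.002,0.04],"roll": 0,"fingers": -1},{"offset": [0,0.002,0.08],"roll": 0,"fingers": -1},{"offset": [0,0.002,0.112],"roll": 0,"fingers": -1},{"offset": [0,0.002,0.115],"roll": 0,"fingers": 0},{"offset": [0,0.002,0.115],"roll": 0,"fingers": 0},{"offset": [0,0.002,0.115],"roll": 0,"fingers": 0.2},{"offset": [0,0.002,0.115],"roll": 0,"fingers": 0.2}])

```text
t: 3.38
eef_pos: [0.6614, 0.0606, 0.0539]
tcp_rot: [2.202, 2.24, 0.003]
contact_force: [-3.4, 2.5, 10.1]
finger_gap: 0.585
```

Emit:
arm_command(deltas=[{"offset": [0,-0.001,0],"roll": 0,"fingers": 0.2},{"offset": [0,-0.002,0],"roll": 0,"fingers": 0.2},{"offset": [0,-0.003,0],"roll": 0,"fingers": 0.2},{"offset": [0,-0.003,0],"roll": 0,"fingers": 0.2}])

```text
t: 3.88
eef_pos: [0.6608, 0.0607, 0.054]
tcp_rot: [2.198, 2.239, 0.008]
contact_force: [15.4, 2.2, -2.7]
finger_gap: 0.585
```

```bash
python3 -c "
from h import *
plan(.659,.058,.05,.65)"
```

```text
off [-0.0026 -0.0019  0.004 ] roll 0.007080788168444021 yawY 1.06 tcp [0.6608 0.0607 0.054 ] F [15.3964  2.1767 -2.6966] gap 0.585 j [-0.3454  0.8274  0.2607  1.6282 -0.2918  0.7176  0.0729] t 3.88
```

Emit:
arm_command(deltas=[{"offset": [0,0,0],"roll": -0.02,"fingers": 0.2},{"offset": [0,0,0],"roll": -0.04,"fingers": 0.2},{"offset": [0,-0.0005,0],"roll": -0.06,"fingers": 0.2},{"offset": [0,-0.001,0],"roll": -0.06,"fingers": 0.2},{"offset": [0,-0.001,0],"roll": -0.06,"fingers": 0.2}])

```text
t: 4.5
eef_pos: [0.6582, 0.0605, 0.0539]
tcp_rot: [2.133, 2.304, 0.005]
contact_force: [2.7, 3.1, 7.7]
finger_gap: 0.584
```

```bash
python3 -c "
from h import *
plan(.659,.058,.05,.65); print(status.get_state()['ft_torque'])"
```

```text
off [-0.0025  0.0006  0.0039] roll 0.06574254493179274 yawY 4.42 tcp [0.6582 0.0605 0.0539] F [2.7111 3.1149 7.6762] gap 0.584 j [-0.3361  0.8233  0.245   1.6321 -0.2747  0.7166  0.1182] t 4.5
[ 0.5938 -0.352  -0.1171]
```

Emit:
arm_command(deltas=[{"offset": [0,-0.001,0],"roll": -0.02,"fingers": 0.2},{"offset": [0,-0.001,0],"roll": -0.02,"fingers": 0.2},{"offset": [0,-0.001,0],"roll": -0.02,"fingers": 0.2}])

```text
t: 4.88
eef_pos: [0.6576, 0.0605, 0.054]
tcp_rot: [2.111, 2.323, 0.006]
contact_force: [6.0, 3.3, 5.9]
finger_gap: 0.587
```

```bash
python3 -c "
from h import *
plan(.659,.058,.05,.65); print(status.get_state()['ft_torque'])
f=cams.grab_frame('wrist');
C=cloud(f);print(C[...,2][f['depth']>0].min()); save('w2',f['image'])"
```

```text
off [-0.0026  0.0011  0.004 ] roll 0.08426812185045042 yawY 5.48 tcp [0.6576 0.0605 0.054 ] F [6.0343 3.2778 5.8974] gap 0.587 j [-0.333   0.8214  0.2398  1.6345 -0.2697  0.7139  0.1328] t 4.88
[ 0.7077 -1.0322 -1.3398]
-0.0036489574220290558
```

Emit:
arm_command(deltas=[{"offset": [0,0.0015,0],"roll": 0.03,"fingers": 0.2},{"offset": [0,0.003,0],"roll": 0.06,"fingers": 0.2},{"offset": [0,0.005,0],"roll": 0.1,"fingers": 0.2},{"offset": [0,0.0065,0],"roll": 0.13,"fingers": 0.2},{"offset": [0,0.0075,0],"roll": 0.16,"fingers": 0.2},{"offset": [0,0.0075,0],"roll": 0.16,"fingers": 0.2},{"offset": [0,0.0075,0],"roll": 0.16,"fingers": 0.2}])

```text
t: 5.8
eef_pos: [0.6649, 0.0606, 0.0539]
tcp_rot: [2.287, 2.15, 0.004]
contact_force: [4.7, -1.0, 6.1]
finger_gap: 0.585
```

```bash
python3 -c "
from h import *
plan(.659,.058,.05,.65); print(status.get_state()['ft_torque'])
"
```

```text
off [-0.0029 -0.0057  0.0039] roll -0.07283037626117915 yawY -3.52 tcp [0.6649 0.0606 0.0539] F [ 4.7315 -0.9582  6.1248] gap 0.585 j [-0.3567  0.8372  0.2828  1.6139 -0.3142  0.7318  0.0104] t 5.8
[-0.1429 -0.6587  1.342 ]
```

Emit:
arm_command(deltas=[{"offset": [0,-0.003,0],"roll": -0.06,"fingers": 0.2},{"offset": [0,-0.003,0],"roll": -0.06,"fingers": -1},{"offset": [0,-0.003,0],"roll": -0.06,"fingers": -1},{"offset": [0,-0.003,-0.001],"roll": -0.06,"fingers": -1},{"offset": [0,-0.003,-0.05],"roll": -0.06,"fingers": -1},{"offset": [0,-0.003,-0.1],"roll": -0.06,"fingers": -1},{"offset": [0,-0.003,-0.15],"roll": -0.1,"fingers": -1},{"offset": [0,-0.003,-0.19],"roll": -0.2,"fingers": -1}])

```text
t: 6.8
eef_pos: [0.6604, 0.0608, 0.2446]
tcp_rot: [2.062, 2.369, 0.001]
contact_force: [-0.3, -0.1, -0.0]
finger_gap: 0.997
```

```bash
python3 -c "
from h import *
s=status.get_state();f=cams.grab_frame('wrist'); R=Ro.from_rotvec(s['tcp_rot']).as_matrix()
cp=-np.array(f['R']).T@np.array(f['t']); print('cam in tool',R.T@(cp-s['eef_pos']),'cam axes in tool\n',np.array(f['R'])@R,f['fx'])
t=cams.grab_frame('top')
for o in caps(t): print(o)
save('t2',t['image'])
plan(.475,.339,.25,92.4)
"
```

```text
cam in tool [ 0.0742 -0.0003 -0.1311] cam axes in tool
 [[-0.0011  1.      0.0001]
 [-0.9568 -0.001  -0.2908]
 [-0.2908 -0.0004  0.9568]] 360.4474760323035
(array([0.6295, 0.3215]), array([50.7857, 60.1616]), 71.25140380859375, 354, 84, np.float64(-0.3168277367876275))
(array([ 0.5078, -0.3469]), array([51.5142, 60.9458]), 68.09965515136719, 354, 96, np.float64(-0.39839899808920765))
(array([0.4747, 0.3388]), array([59.7596, 52.119 ]), 2.3618927001953125, 360, 94, np.float64(0.05422241031008671))
off [ 0.3016 -0.1466 -0.0038] roll -1.473667434267987 yawY 7.97 tcp [0.662  0.0606 0.2471] F [ 0.9334 -0.1317 -0.5935] gap 1.002 j [-0.3763  0.5994  0.3129  1.4989 -0.1999  1.0682  0.1199] t 6.9
```

Emit:
arm_command(deltas=[{"offset": [0.038,-0.018,0],"roll": -0.18,"fingers": -1},{"offset": [0.076,-0.037,0],"roll": -0.37,"fingers": -1},{"offset": [0.114,-0.055,0],"roll": -0.55,"fingers": -1},{"offset": [0.15,-0.073,0.005],"roll": -0.73,"fingers": -1},{"offset": [0.19,-0.092,0.01],"roll": -0.91,"fingers": -1},{"offset": [0.228,-0.11,0.015],"roll": -1.09,"fingers": -1},{"offset": [0.266,-0.129,0.02],"roll": -1.28,"fingers": -1},{"offset": [0.302,-0.147,0.025],"roll": -1.47,"fingers": -1}])

```text
t: 7.9
eef_pos: [0.4723, 0.3409, 0.2168]
tcp_rot: [0.057, -3.141, 0.0]
contact_force: [0.3, -0.1, -0.5]
finger_gap: 1.004
```

```bash
cat >> h.py <<'E'
def wcap(f,cx,cy):
    C=cloud(f); ok=(f["depth"]>0)&(np.hypot(C[...,0]-cx,C[...,1]-cy)<.055)
    z=C[...,2]; P=C[ok&(z>.056)&(z<.072)] if cy**2>.05 else C[ok&(z>.072)&(z<.09)]
    print("top z",np.median(P[:,2]),len(P),rect(P[:,:2]))
    return P
E
python3 -c "
from h import *
f=cams.grab_frame('wrist'); save('w3',f['image']); wcap(f,.475,.339)
plan(.475,.339,.12,92.4)
"
```

```text
top z 0.06263454350433487 2482 (array([0.4733, 0.3393]), array([60.7224, 49.975 ]), 2.2985100746154785)
off [-0.0063 -0.0072  0.0961] roll 0.01012991539045127 yawY 92.98 tcp [0.4686 0.3457 0.2162] F [-4.2979  5.7463 -0.2852] gap 0.996 j [-0.6639  0.4841 -0.1003  1.7389  0.0546  0.9222  0.837 ] t 7.95
```

View pics/w3.png

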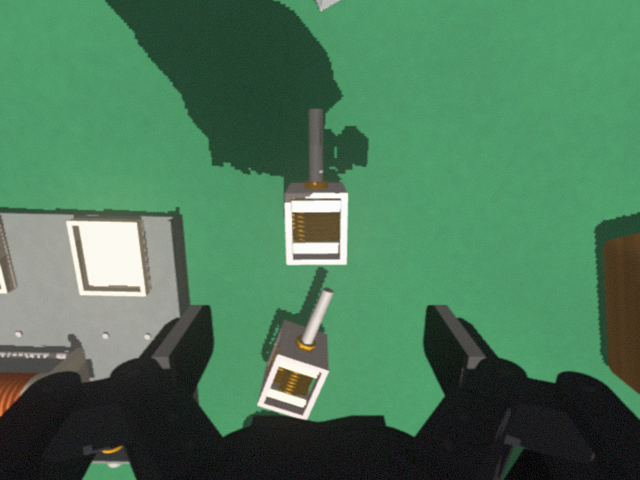

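Emit:
arm_command(deltas=[{"offset": [0,0,0.02],"roll": 0,"fingers": -1},{"offset": [0,0,0.04],"roll": 0,"fingers": -1},{"offset": [0,0,0.04],"roll": 0,"fingers": -1}])

```text
t: 8.32
eef_pos: [0.4728, 0.3392, 0.1759]
tcp_rot: [0.047, -3.139, 0.003]
contact_force: [-0.5, 0.1, 0.3]
finger_gap: 1.002
```

```bash
python3 -c "
from h import *
plan(.4738,.339,.05,92.3)
"
```

```text
off [-0.0013 -0.      0.1259] roll -0.010200796341034763 yawY 91.72 tcp [0.4728 0.3392 0.1759] F [-0.5032  0.0547  0.341 ] gap 1.002 j [-0.6601  0.5335 -0.09    1.7744  0.0613  0.8393  0.822 ] t 8.32
```

Emit:
arm_command(deltas=[{"offset": [-0.001,0,0.05],"roll": -0.01,"fingers": -1},{"offset": [-0.001,0,0.1],"roll": -0.01,"fingers": -1},{"offset": [-0.001,0,0.124],"roll": -0.01,"fingers": -1},{"offset": [-0.001,0,0.126],"roll": -0.01,"fingers": -1},{"offset": [-0.001,0,0.126],"roll": -0.01,"fingers": 0.3},{"offset": [-0.001,0,0.126],"roll": -0.01,"fingers": 0.3},{"offset": [-0.001,0,0.126],"roll": -0.01,"fingers": 0.3},{"offset": [-0.001,0,0.126],"roll": -0.01,"fingers": 0.3}])

```text
t: 9.32
eef_pos: [0.4752, 0.3402, 0.0529]
tcp_rot: [-0.064, 3.139, 0.002]
contact_force: [-2.1, -1.7, 11.1]
finger_gap: 0.57
```

Emit:
arm_command(deltas=[{"offset": [0,0,-0.03],"roll": 0,"fingers": 0.3},{"offset": [0,0,-0.07],"roll": 0,"fingers": 0.3},{"offset": [0,0,-0.1],"roll": 0,"fingers": 0.3},{"offset": [0,0,-0.1],"roll": 0,"fingers": 0.3}])

```text
t: 9.82
eef_pos: [0.4754, 0.3405, 0.1539]
tcp_rot: [-0.064, 3.138, 0.004]
contact_force: [-0.2, -0.6, -5.4]
finger_gap: 0.569
```

```bash
python3 -c "
from h import *
f=cams.grab_frame('wrist'); save('w4',f['image'])
plan(.525,.008,.16,90.65)
"
```

```text
off [-0.0367 -0.3338 -0.0081] roll 0.029661441231214974 yawY 92.35 tcp [0.4747 0.34   0.1521] F [ 0.1149  0.0102 -5.296 ] gap 0.57 j [-0.6579  0.5659 -0.0923  1.7905  0.07    0.7867  0.8266] t 9.88
```

View pics/w4.png

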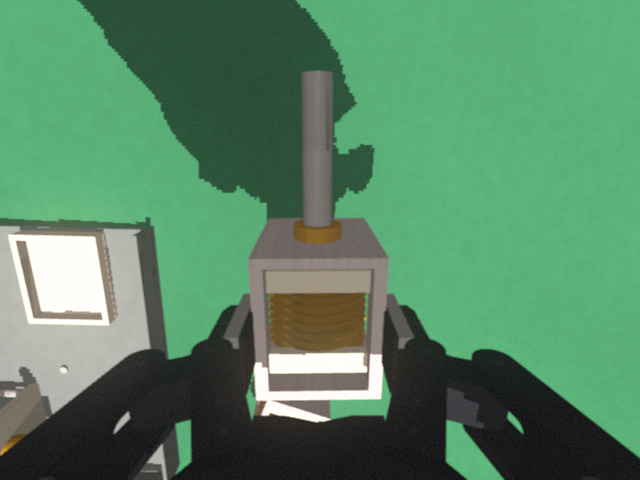

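The capacitor is held. Its shaft runs from (318,225) to (318,75). The flat shows as a strip on the image-right side (330,110), so it faces roughly +y. Next I carry it to the middle shoe.

Emit:
arm_command(deltas=[{"offset": [-0.006,-0.055,0],"roll": 0.005,"fingers": 0.3},{"offset": [-0.012,-0.11,0],"roll": 0.01,"fingers": 0.3},{"offset": [-0.018,-0.165,-0.004],"roll": 0.015,"fingers": 0.3},{"offset": [-0.024,-0.22,-0.008],"roll": 0.02,"fingers": 0.3},{"offset": [-0.03,-0.275,-0.008],"roll": 0.025,"fingers": 0.3},{"offset": [-0.037,-0.334,-0.008],"roll": 0.03,"fingers": 0.3},{"offset": [-0.037,-0.334,-0.008],"roll": 0.03,"fingers": 0.3},{"offset": [-0.037,-0.334,-0.008],"roll": 0.03,"fingers": 0.3}])

```text
t: 10.88
eef_pos: [0.5246, 0.0079, 0.1584]
tcp_rot: [0.017, -3.14, -0.0]
contact_force: [0.5, 1.1, -4.8]
finger_gap: 0.572
```

```bash
cat >> h.py <<'E'
def held(f,s):
    """cap top rect relative to TCP (world axes), cap top ~14mm above TCP"""
    C=cloud(f); ok=(f["depth"]>0)&(np.hypot(C[...,0]-s["eef_pos"][0],C[...,1]-s["eef_pos"][1])<.05)&(abs(C[...,2]-s["eef_pos"][2]-.012)<.006)
    u=np.mgrid[0:480,0:640]; ok&=(u[1]>245)&(u[1]<392)&(u[0]<400)
    P=C[ok]; c,sz,a=rect(P[:,:2]); print("held",c-s["eef_pos"][:2],sz,a,"dz",np.median(P[:,2])-s["eef_pos"][2],len(P))
def shoes(f):
    im=f["image"].astype(int); C=cloud(f)
    wh=(im.min(2)>165)&(im.max(2)-im.min(2)<40)&(C[...,0]>.47)&(C[...,0]<.6)&(abs(C[...,1])<.2)&(C[...,2]<.035)&(C[...,2]>.01)
    n,l,st,_=cv2.connectedComponentsWithStats(wh.astype(np.uint8))
    for i in range(1,n):
        if st[i,4]<400: continue
        P=C[(l==i)&(f["depth"]>0)]; r=P[P[:,2]>.0225]; print("shoe",rect(r[:,:2]),P[:,2].min(),P[:,2].max(),st[i])
E
python3 -c "
from h import *
s=status.get_state();f=cams.grab_frame('wrist'); save('w5',f['image']); held(f,s); shoes(f)
plan(.525,.008,.08,90.65); print(px(f,np.array([.525,.008,.016])))
t=cams.grab_frame('top')
for o in caps(t): print(o)
"
```

```text
held [-0.0018 -0.    ] [61.3496 55.3142] 0.3154299557209015 dz 0.010603334413218979 7987
shoe (array([0.5199, 0.1425]), array([74.4413, 65.458 ]), 0.5598094463348389) 0.010152687605086301 0.027851162334147247 [ 448  182   99   96 6844]
shoe (array([ 0.5236, -0.1279]), array([73.6817, 64.9735]), 0.5706835985183716) 0.01007791187501898 0.027740736629511823 [  88  184   99   94 6862]
off [-0.0005 -0.0007  0.0786] roll 0.0007731418996834306 yawY 90.69 tcp [0.5246 0.0086 0.1586] F [-0.5491  0.292  -4.634 ] gap 0.569 j [-0.0756  0.4773 -0.0711  1.9382  0.0483  0.7289  1.4081] t 10.93
(np.float64(318.267544884609), np.float64(232.66124819667695))
(array([0.6297, 0.3216]), array([51.7133, 60.3503]), 71.35515594482422, 363, 85, np.float64(-0.31337632281275435))
(array([ 0.5075, -0.3465]), array([51.1128, 61.3305]), 68.94659423828125, 362, 95, np.float64(-0.3954364805408398))
```

View pics/w5.png

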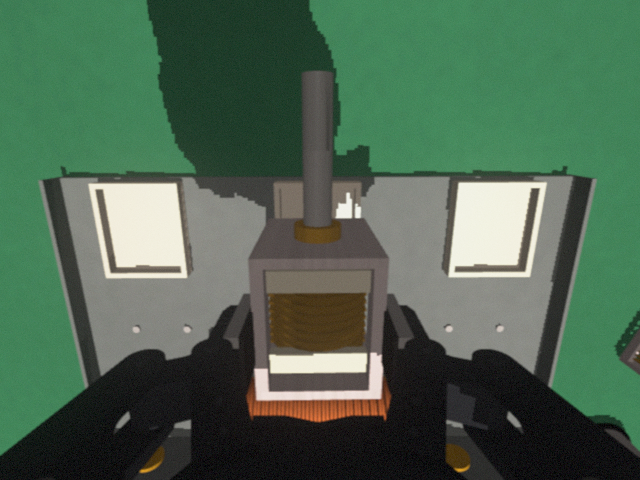

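Emit:
arm_command(deltas=[{"offset": [0.001,-0.001,0.03],"roll": 0,"fingers": 0.3},{"offset": [0.001,-0.001,0.055],"roll": 0,"fingers": 0.3},{"offset": [0.001,-0.001,0.065],"roll": 0,"fingers": 0.3},{"offset": [0.001,-0.001,0.07],"roll": 0,"fingers": 0.3},{"offset": [0.001,-0.001,0.07],"roll": 0,"fingers": 0.3}])

```text
t: 11.6
eef_pos: [0.5244, 0.007, 0.0896]
tcp_rot: [-0.018, 3.141, 0.0]
contact_force: [0.4, -0.7, -4.6]
finger_gap: 0.569
```

Emit:
arm_command(deltas=[{"offset": [0,0,0.01],"roll": 0,"fingers": 0.3},{"offset": [0,0,0.018],"roll": 0,"fingers": 0.3},{"offset": [0,0,0.018],"roll": 0,"fingers": 0.3}])

```text
t: 11.98
eef_pos: [0.5238, 0.0067, 0.0706]
tcp_rot: [0.018, -3.14, 0.0]
contact_force: [-0.4, -0.7, -5.4]
finger_gap: 0.568
```

```bash
python3 -c "
from h import *
plan(.525,.008,.08,90.65)"
```

```text
off [-0.0012  0.0013 -0.0094] roll -0.00014483145005453815 yawY 90.64 tcp [0.5238 0.0067 0.0706] F [-0.361  -0.6539 -5.3618] gap 0.568 j [-0.0811  0.6213 -0.0607  1.9887  0.0694  0.5347  1.3918] t 11.97
```

Emit:
arm_command(deltas=[{"offset": [0,0.0005,0.001],"roll": 0,"fingers": 0.3},{"offset": [0,0.0005,0.0025],"roll": 0,"fingers": 0.3},{"offset": [0,0.0005,0.0025],"roll": 0,"fingers": 0.3},{"offset": [0,0.0005,0.002],"roll": 0,"fingers": -1},{"offset": [0,0.0005,0.002],"roll": 0,"fingers": -1},{"offset": [0,0.0005,0.002],"roll": 0,"fingers": -1},{"offset": [0,0.0005,-0.04],"roll": 0,"fingers": -1},{"offset": [0,0.0005,-0.08],"roll": 0,"fingers": -1}])

```text
t: 12.98
eef_pos: [0.5239, 0.0072, 0.1522]
tcp_rot: [0.018, -3.141, 0.0]
contact_force: [0.7, -0.1, 0.3]
finger_gap: 0.998
```

Emit:
arm_command(deltas=[{"offset": [0.03,0,0],"roll": 0,"fingers": -1},{"offset": [0.05,0,0],"roll": 0,"fingers": -1},{"offset": [0.05,0,0],"roll": 0,"fingers": -1},{"offset": [0.05,0,0],"roll": 0,"fingers": -1}])

```text
t: 13.48
eef_pos: [0.4748, 0.0067, 0.1514]
tcp_rot: [-0.018, 3.141, 0.0]
contact_force: [-0.5, -0.9, 0.7]
finger_gap: 1.003
```

```bash
cat >> h.py <<'E'
def shaft(f,cx,cy,yaw,zax=.052,name=None):
    """cross-section profile of shaft at flat zone and round zone; (cx,cy) cap centre, yaw of cap x (rad)"""
    C=cloud(f); e=np.array([np.cos(yaw),np.sin(yaw)]); n=np.array([-e[1],e[0]])
    D=C[...,:2]-[cx,cy]; a=D@e; b=D@n; z=C[...,2]; ok=(f["depth"]>0)&(abs(b)<.012)&(z>zax-.008)&(z<zax+.02)
    for lo,hi,l in [(-.062,-.042,"round"),(-.092,-.07,"flat")]:
        m=ok&(a>lo)&(a<hi); B,Z=b[m]*1000,z[m]*1000
        print(l,len(B),"b range",np.percentile(B,[1,99]) if len(B) else '')
        print("  ",[(int(k),round(float(np.median(Z[abs(B-k)<.5])),1)) for k in range(-8,9) if (abs(B-k)<.5).sum()>5])
    if name:
        m=np.argwhere(ok&(a<-.035)&(a>-.1)); (r0,c0),(r1,c1)=m.min(0)-8,m.max(0)+8
        im=f["image"][max(r0,0):r1,max(c0,0):c1]; save(name,cv2.resize(im,None,fx=4,fy=4,interpolation=cv2.INTER_CUBIC))
E
python3 -c "
from h import *
f=cams.grab_frame('wrist'); P=wcap(f,.522,.0073)
shaft(f,.522,.0073,.0125,name='s1')
plan(.442,.0063,.08,90.65)"
```

```text
top z 0.0779745297785659 4410 (array([0.5226, 0.0065]), array([61.8113, 50.0892]), 0.6709320545196533)
round 518 b range [-6.1111  5.2832]
   [(-6, 54.0), (-5, 55.7), (-4, 56.4), (-3, 57.1), (-2, 57.5), (-1, 57.6), (0, 57.3), (1, 57.2), (2, 56.8), (3, 56.4), (4, 55.2), (5, 53.5)]
flat 651 b range [-6.5137  5.1438]
   [(-7, 52.3), (-6, 53.9), (-5, 55.4), (-4, 56.5), (-3, 57.0), (-2, 57.5), (-1, 57.5), (0, 57.4), (1, 57.4), (2, 56.8), (3, 56.5), (4, 55.2), (5, 53.0)]
off [ 0.0329 -0.0001  0.0713] roll -0.00018223579233809126 yawY 90.64 tcp [0.4748 0.0067 0.1513] F [0.5064 0.1311 0.5742] gap 1.002 j [-0.0797  0.4221 -0.0756  2.0682  0.051   0.6524  1.3927] t 13.53
```

View pics/s1.png

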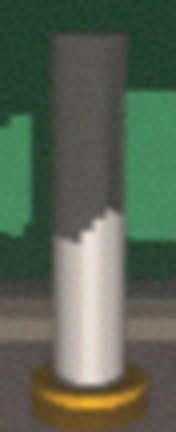

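The capacitor is seated, with its top level about 62 mm above the shoe floor by wrist depth, within its roughly 2 mm bias. No flat shows from above, so it faces +y or slightly below. I'll pinch at mid-flat to square it to the pads and feel its width.

Emit:
arm_command(deltas=[{"offset": [0.032,-0.0005,0.03],"roll": 0,"fingers": -0.2},{"offset": [0.032,-0.0005,0.07],"roll": 0,"fingers": -0.2},{"offset": [0.032,-0.0005,0.1],"roll": 0,"fingers": 0},{"offset": [0.032,-0.0005,0.105],"roll": 0,"fingers": 0.2},{"offset": [0.032,-0.0005,0.105],"roll": 0,"fingers": 0.9},{"offset": [0.032,-0.0005,0.105],"roll": 0,"fingers": 0.9},{"offset": [0.032,-0.0005,0.105],"roll": 0,"fingers": 0.9},{"offset": [0.032,-0.0005,0.105],"roll": 0,"fingers": 0.9}])

```text
t: 14.52
eef_pos: [0.4426, 0.0058, 0.0468]
tcp_rot: [-0.017, 3.14, 0.0]
contact_force: [-0.5, -0.7, 2.3]
finger_gap: 0.12
```

Emit:
arm_command(deltas=[{"offset": [0,0,0],"roll": 0,"fingers": 0.9},{"offset": [0,0,0],"roll": 0,"fingers": 0.9},{"offset": [0,0,0],"roll": 0,"fingers": 0.9}])

```text
t: 14.9
eef_pos: [0.4423, 0.0058, 0.0464]
tcp_rot: [-0.017, 3.141, -0.0]
contact_force: [-0.5, -1.1, 5.3]
finger_gap: 0.12
```

```bash
python3 -c "
from h import *
plan(.442,.0063,.046,90.65);print(status.get_state()['finger_gap'])
f=cams.grab_frame('wrist'); save('w6',f['image'])"
```

```text
off [0.0003 0.0005 0.0004] roll -0.00020812426024307236 yawY 90.64 tcp [0.4423 0.0058 0.0464] F [-0.51   -1.1492  5.2912] gap 0.12 j [-0.1053  0.5926 -0.0541  2.2017  0.0886  0.349   1.3484] t 14.9
0.11975019215090767
```

View pics/w6.png

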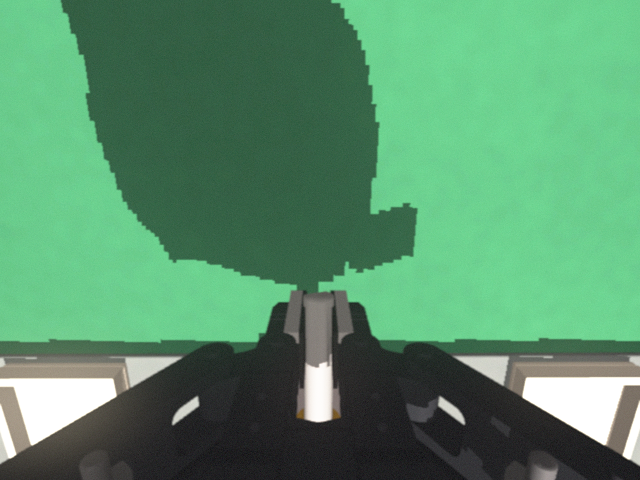

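Gap 0.120, about 10 mm, so the flat is flush to a pad and faces +y. To turn it up, I'll press one pad on its -y side and stroke down, which rolls the shaft.

Emit:
arm_command(deltas=[{"offset": [0,0,0],"roll": 0,"fingers": 0.48},{"offset": [0,0,0],"roll": 0,"fingers": 0.48},{"offset": [0,0,-0.005],"roll": 0,"fingers": 0.48},{"offset": [0,0,-0.01],"roll": 0,"fingers": 0.48},{"offset": [0,0.003,-0.01],"roll": 0,"fingers": 0.48},{"offset": [0,0.006,-0.01],"roll": 0,"fingers": 0.48},{"offset": [0,0.006,-0.01],"roll": 0,"fingers": 0.48}])

```text
t: 15.82
eef_pos: [0.4421, 0.0121, 0.0562]
tcp_rot: [0.018, -3.141, -0.0]
contact_force: [-0.4, -0.4, 0.2]
finger_gap: 0.26
```

Emit:
arm_command(deltas=[{"offset": [0,0.001,0],"roll": 0,"fingers": 0.48},{"offset": [0,0.002,0],"roll": 0,"fingers": 0.48},{"offset": [0,0.002,0],"roll": 0,"fingers": 0.48},{"offset": [0,0.002,0],"roll": 0,"fingers": 0.48}])

```text
t: 16.32
eef_pos: [0.4421, 0.0138, 0.0563]
tcp_rot: [-0.017, 3.142, -0.0]
contact_force: [-1.1, -0.6, -0.4]
finger_gap: 0.263
```

Emit:
arm_command(deltas=[{"offset": [0,0.001,0],"roll": 0,"fingers": 0.48},{"offset": [0,0.002,0],"roll": 0,"fingers": 0.48},{"offset": [0,0.002,0],"roll": 0,"fingers": 0.48},{"offset": [0,0.002,0],"roll": 0,"fingers": 0.48}])

```text
t: 16.82
eef_pos: [0.4421, 0.0159, 0.0563]
tcp_rot: [-0.018, 3.142, 0.0]
contact_force: [0.4, -0.7, -0.3]
finger_gap: 0.264
```

```bash
python3 -c "
from h import *
plan(.442,.0063,.046,90.65)"
```

```text
off [ 0.0002 -0.0096  0.0103] roll -6.317582776316729e-05 yawY 90.65 tcp [0.4421 0.0159 0.0563] F [ 0.4338 -0.7306 -0.2828] gap 0.264 j [-0.127   0.571  -0.0553  2.1988  0.0819  0.3735  1.3323] t 16.82
```

Emit:
arm_command(deltas=[{"offset": [0,0.001,0],"roll": 0,"fingers": 0.48},{"offset": [0,0.002,0],"roll": 0,"fingers": 0.48},{"offset": [0,0.003,0],"roll": 0,"fingers": 0.48},{"offset": [0,0.003,0],"roll": 0,"fingers": 0.48}])

```text
t: 17.32
eef_pos: [0.4419, 0.0189, 0.0563]
tcp_rot: [0.018, -3.141, 0.0]
contact_force: [-0.9, -0.6, -0.5]
finger_gap: 0.255
```

Emit:
arm_command(deltas=[{"offset": [0,0.001,0],"roll": 0,"fingers": 0.48},{"offset": [0,0.002,0],"roll": 0,"fingers": 0.48},{"offset": [0,0.003,0],"roll": 0,"fingers": 0.48},{"offset": [0,0.003,0],"roll": 0,"fingers": 0.48}])

```text
t: 17.82
eef_pos: [0.4416, 0.0209, 0.0563]
tcp_rot: [0.016, -3.141, 0.002]
contact_force: [-2.6, -9.0, 3.4]
finger_gap: 0.261
```

```bash
python3 -c "
from h import *
plan(.442,.0063,.046,90.65)
f=cams.grab_frame('wrist'); save('w7',f['image'])"
```

```text
off [-0.0002 -0.0146  0.0103] roll -0.0011607665335749142 yawY 90.58 tcp [0.4416 0.0209 0.0563] F [-2.565  -9.0369  3.3581] gap 0.261 j [-0.1414  0.5711 -0.0525  2.1988  0.0801  0.3743  1.3208] t 17.82
```

Emit:
arm_command(deltas=[{"offset": [0,0,0.0015],"roll": 0,"fingers": 0.48},{"offset": [0,0,0.003],"roll": 0,"fingers": 0.48},{"offset": [0,0,0.0045],"roll": 0,"fingers": 0.48},{"offset": [0,0,0.005],"roll": 0,"fingers": 0.48}])

```text
t: 18.38
eef_pos: [0.4416, 0.0208, 0.0513]
tcp_rot: [0.016, -3.141, 0.002]
contact_force: [-2.5, -8.6, 5.8]
finger_gap: 0.259
```

Emit:
arm_command(deltas=[{"offset": [0,0,0.0015],"roll": 0,"fingers": 0.48},{"offset": [0,0,0.003],"roll": 0,"fingers": 0.48},{"offset": [0,0,0.0045],"roll": 0,"fingers": 0.48},{"offset": [0,0,0.005],"roll": 0,"fingers": 0.48}])

```text
t: 18.88
eef_pos: [0.4417, 0.0207, 0.0463]
tcp_rot: [0.015, -3.141, 0.002]
contact_force: [-2.1, -10.7, 5.8]
finger_gap: 0.258
```

```bash
python3 -c "
from h import *
plan(.442,.0063,.046,90.65)
f=cams.grab_frame('wrist'); save('w8',f['image'][240:480,200:440].repeat(2,0).repeat(2,1))"
```

```text
off [-0.0001 -0.0144  0.0003] roll -0.001497252416003264 yawY 90.56 tcp [0.4417 0.0207 0.0463] F [ -2.1154 -10.6939   5.7975] gap 0.258 j [-0.1437  0.5929 -0.0491  2.2015  0.083   0.3496  1.3181] t 18.88
```

View pics/w8.png

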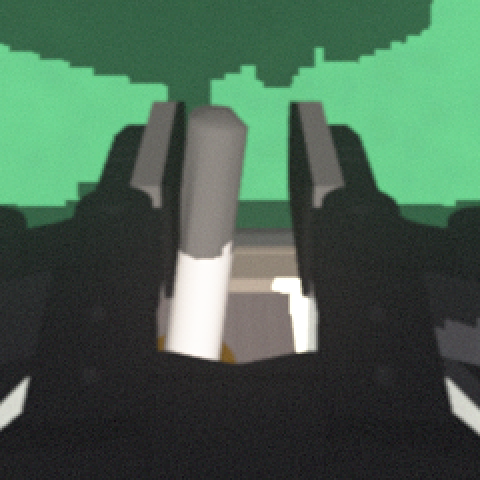

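Stroke force was about 6 N vertical, as expected for turning the shaft. At (235,115) the shaft tip shows a slanted cut on its upper right. I'll back off and measure the flat's angle.

Emit:
arm_command(deltas=[{"offset": [0,-0.004,0],"roll": 0,"fingers": 0.3},{"offset": [0,-0.006,0],"roll": 0,"fingers": 0.1},{"offset": [0,-0.006,-0.04],"roll": 0,"fingers": -0.2},{"offset": [-0.015,-0.006,-0.07],"roll": 0,"fingers": -0.2},{"offset": [-0.03,-0.006,-0.07],"roll": 0,"fingers": -0.2},{"offset": [-0.03,-0.006,-0.07],"roll": 0,"fingers": -0.2}])

```text
t: 19.68
eef_pos: [0.4727, 0.0163, 0.1159]
tcp_rot: [-0.018, 3.141, 0.0]
contact_force: [0.1, -0.0, -0.5]
finger_gap: 0.599
```

```bash
cat >> h.py <<'E'
def shaft2(f,cx,cy,zax=.050,name=None):
    """fit shaft axis by its points, then plane normals in flat zone"""
    P=wcap(f,cx,cy); c,s,a=rect(P[:,:2]); C=cloud(f)
    ok=(f["depth"]>0)&(C[...,0]<c[0]-.037)&(C[...,0]>c[0]-.1)&(abs(C[...,1]-c[1])<.03)&(abs(C[...,2]-zax-.002)<.012)
    Q=C[ok]; vx,vy,x0,y0=cv2.fitLine(Q[:,:2].astype(np.float32),cv2.DIST_L2,0,.01,.01).ravel()
    e=np.array([vx,vy])*np.sign(vx); n=np.array([-e[1],e[0]]); D=C[...,:2]-[x0,y0]; al=(C[...,:2]-c)@e; b=D@n; z=C[...,2]
    print("cap",c,"yaw deg",np.degrees(np.arctan2(e[1],e[0])))
    for lo,hi,l in [(-.062,-.042,"round"),(-.092,-.07,"flat")]:
        m=ok&(al>lo)&(al<hi); B,Z=b[m]*1000,z[m]*1000
        print(l,len(B),"b",np.percentile(B,[1,99]),[(k,round(float(np.median(Z[abs(B-k)<.5])),1)) for k in range(-8,9) if (abs(B-k)<.5).sum()>5])
    if name:
        m=np.argwhere(ok); (r0,c0),(r1,c1)=m.min(0)-10,m.max(0)+10
        im=f["image"][max(r0,0):r1,max(c0,0):c1]; save(name,cv2.resize(im,None,fx=5,fy=5,interpolation=cv2.INTER_CUBIC))
E
python3 -c "
from h import *
f=cams.grab_frame('wrist'); shaft2(f,.5226,.0065,name='s2')
plan(.442,.0063,.046,90.65)"
```

```text
top z 0.07783265078859364 5915 (array([0.522 , 0.0074]), array([50.1993, 61.8048]), 84.43958282470703)
cap [0.522  0.0074] yaw deg -5.50829
round 687 b [-5.6173  5.982 ] [(-6, 53.1), (-5, 54.5), (-4, 55.7), (-3, 56.5), (-2, 56.9), (-1, 57.2), (0, 57.3), (1, 57.5), (2, 57.3), (3, 56.7), (4, 56.1), (5, 55.2), (6, 53.5)]
flat 828 b [-5.5942  5.5928] [(-6, 52.9), (-5, 54.4), (-4, 55.5), (-3, 56.5), (-2, 57.0), (-1, 57.4), (0, 57.4), (1, 57.1), (2, 57.0), (3, 56.6), (4, 56.2), (5, 55.1), (6, 54.1)]
off [ 0.0297 -0.0095  0.0695] roll -0.0001326945233031697 yawY 90.64 tcp [0.4717 0.0161 0.1155] F [0.1955 0.0489 0.2879] gap 0.599 j [-0.1035  0.4827 -0.0726  2.0984  0.0628  0.5636  1.361 ] t 19.73
```

View pics/s2.png

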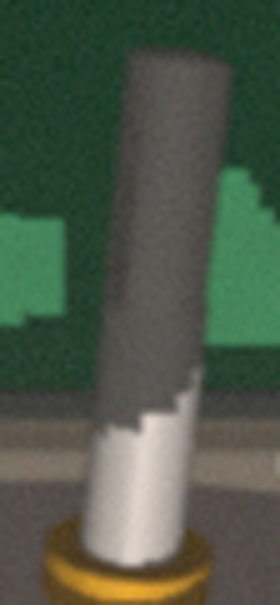

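```bash
python3 - <<'E'
from h import *
f=cams.grab_frame("side"); X=np.array([.441,.014,.052]); 
def crop(im,c,r,h=24): 
    r,c=int(r),int(c); p=cv2.cvtColor(im[r-h:r+h,c-h:c+h],cv2.COLOR_RGB2GRAY).astype(float)
    lo,hi=np.percentile(p,[3,97]); return cv2.resize(np.clip((p-lo)/(hi-lo)*255,0,255).astype(np.uint8),(260,260),interpolation=cv2.INTER_CUBIC)
A=crop(f["image"],*px(f,X),18)
w7=cv2.imread("pics/w7.png")[:,:,::-1]; w8=cv2.imread("pics/w8.png")[::2,::2,::-1]; w6=cv2.imread("pics/w6.png")[:,:,::-1]; w4=cv2.imread("pics/w4.png")[:,:,::-1]
f2=cams.grab_frame("wrist"); B=crop(f2["image"],*px(f2,X),30)
save("w9",f2["image"])
m=np.vstack([np.hstack([A,B,crop(w6,318,320)]),np.hstack([crop(w7,315,315),crop(w8,108,75),crop(w4,318,110,40)])])
cv2.imwrite("pics/m1.png",m)
E
```

```text
(no output)
```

View pics/m1.png

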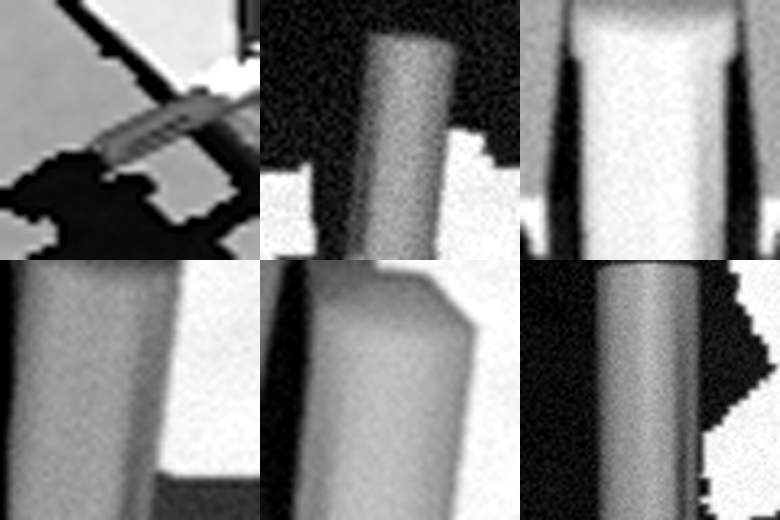

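The end face in the after-stroke crop (425,275)-(475,325) gives the angle. The cut lies at the lower right, so the flat now faces +y and about 24° down. The stroke did turn it about 95°; it had faced down before. About 114° more is needed, a 12 mm stroke.

Emit:
arm_command(deltas=[{"offset": [0.03,0,0],"roll": 0,"fingers": 0.3},{"offset": [0.03,0,0.03],"roll": 0,"fingers": 0.48},{"offset": [0.03,0,0.055],"roll": 0,"fingers": 0.48},{"offset": [0.03,0,0.057],"roll": 0,"fingers": 0.48},{"offset": [0.03,0.003,0.057],"roll": 0,"fingers": 0.48},{"offset": [0.03,0.005,0.057],"roll": 0,"fingers": 0.48},{"offset": [0.03,0.006,0.057],"roll": 0,"fingers": 0.48},{"offset": [0.03,0.006,0.057],"roll": 0,"fingers": 0.48}])

```text
t: 20.82
eef_pos: [0.4419, 0.021, 0.06]
tcp_rot: [-0.016, 3.141, -0.001]
contact_force: [-2.1, -7.8, 2.9]
finger_gap: 0.261
```

```bash
python3 -c "
from h import *
plan(.442,.0219,.058,90.65)"
```

```text
off [-0.0001  0.0009  0.002 ] roll -0.0011463931981805498 yawY 90.58 tcp [0.4419 0.021  0.06  ] F [-2.0504 -7.7722  2.9341] gap 0.261 j [-0.1386  0.5631 -0.0562  2.1976  0.0829  0.3828  1.3179] t 20.82
```

Emit:
arm_command(deltas=[{"offset": [0,0.0005,0.0015],"roll": 0,"fingers": 0.48},{"offset": [0,0.0005,0.003],"roll": 0,"fingers": 0.48},{"offset": [0,0.0005,0.0045],"roll": 0,"fingers": 0.48},{"offset": [0,0.0005,0.006],"roll": 0,"fingers": 0.48},{"offset": [0,0.0005,0.0075],"roll": 0,"fingers": 0.48},{"offset": [0,0.0005,0.009],"roll": 0,"fingers": 0.48},{"offset": [0,0.0005,0.0105],"roll": 0,"fingers": 0.48},{"offset": [0,0.0005,0.012],"roll": 0,"fingers": 0.48}])

```text
t: 21.82
eef_pos: [0.4419, 0.021, 0.048]
tcp_rot: [-0.015, 3.141, -0.002]
contact_force: [-2.8, -12.0, 7.4]
finger_gap: 0.261
```

```bash
python3 - <<'E'
from h import *
plan(.442,.0219,.058,90.65)
f=cams.grab_frame("wrist"); save("w10",f["image"])
g=cv2.cvtColor(f["image"],cv2.COLOR_RGB2GRAY)[280:350,280:360]; p=np.clip((g.astype(float)-np.percentile(g,3))/(np.percentile(g,97)-np.percentile(g,3))*255,0,255).astype(np.uint8)
cv2.imwrite("pics/m2.png",cv2.resize(p,None,fx=7,fy=7,interpolation=cv2.INTER_CUBIC))
E
```

```text
off [-0.0002  0.0009 -0.01  ] roll -0.0018797818564563645 yawY 90.54 tcp [0.4419 0.021  0.048 ] F [ -2.7505 -12.0381   7.4199] gap 0.261 j [-0.1427  0.5891 -0.0514  2.2012  0.0866  0.3533  1.3135] t 21.82
```

View pics/m2.png

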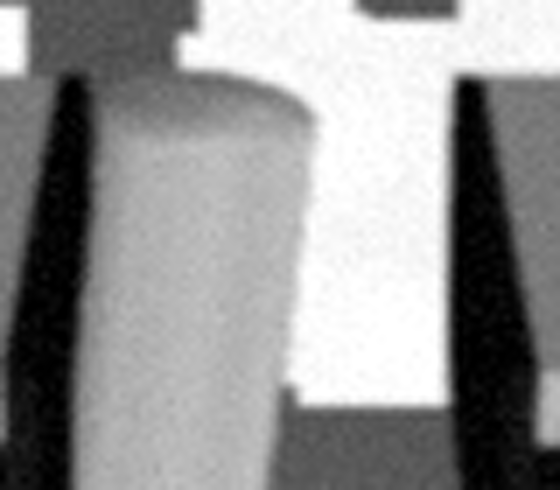

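Emit:
arm_command(deltas=[{"offset": [0,-0.004,0],"roll": 0,"fingers": 0.3},{"offset": [0,-0.006,0],"roll": 0,"fingers": 0.1},{"offset": [0,-0.006,-0.04],"roll": 0,"fingers": -0.2},{"offset": [-0.015,-0.006,-0.07],"roll": 0,"fingers": -0.2},{"offset": [-0.03,-0.006,-0.07],"roll": 0,"fingers": -0.2},{"offset": [-0.03,-0.006,-0.07],"roll": 0,"fingers": -0.2}])

```text
t: 22.62
eef_pos: [0.4727, 0.0167, 0.117]
tcp_rot: [-0.017, 3.141, 0.0]
contact_force: [0.3, 0.5, -0.6]
finger_gap: 0.6
```

```bash
python3 - <<'E'
from h import *
f=cams.grab_frame('wrist'); shaft2(f,.5226,.0065,name='s3')
s=cams.grab_frame('side'); save('side3',s['image']); 
t=cams.grab_frame('top')
for o in caps(t): print(o)
E
```

```text
top z 0.07808165232150557 5650 (array([0.5221, 0.0075]), array([50.2687, 61.7769]), 84.08048248291016)
cap [0.5221 0.0075] yaw deg -5.6964445
round 682 b [-5.718   5.9673] [(-6, 52.7), (-5, 54.5), (-4, 55.8), (-3, 56.5), (-2, 57.0), (-1, 57.3), (0, 57.5), (1, 57.5), (2, 57.2), (3, 56.7), (4, 56.1), (5, 54.7), (6, 53.4)]
flat 836 b [-5.7714  5.7987] [(-6, 52.9), (-5, 54.7), (-4, 55.8), (-3, 55.9), (-2, 55.7), (-1, 55.5), (0, 55.5), (1, 55.7), (2, 55.2), (3, 55.2), (4, 55.0), (5, 54.7), (6, 53.2)]
(array([0.6295, 0.3212]), array([51.288 , 60.5546]), 71.13312530517578, 358, 85, np.float64(-0.3176135182102342))
(array([ 0.5074, -0.3466]), array([50.7002, 61.5754]), 67.11607360839844, 371, 95, np.float64(-0.3970999657566621))
```

View pics/s3.png

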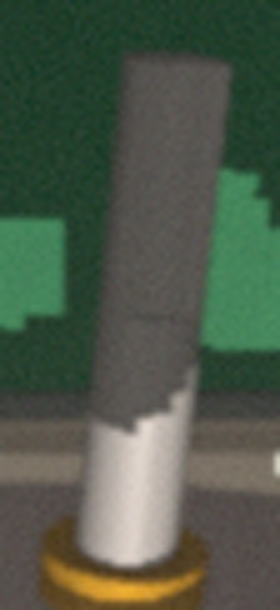

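The depth profile now shows the flat: 2 mm lower, sloping about 8° towards +y. A fit in code will do for the rest, so I need fewer pictures.

```bash
cat >> h.py <<'E'
from scipy.optimize import least_squares
def prof(b,phi,b0,z0,flat=True):
    """surface height of shaft, phi=normal lean to +y from up (deg)"""
    x=np.clip(b-b0,-5.9,5.9); z=np.sqrt(36-x*x)
    if flat:
        p=np.radians(phi); z=np.where(abs(phi)<89,np.minimum(z,(4-x*np.sin(p))/max(np.cos(p),1e-3)),z)
        z=np.maximum(z,-np.sqrt(36-x*x))
    return z+z0
def phi(f,cx,cy,zax=.050,pr=True):
    P=wcap(f,cx,cy); c,s,a=rect(P[:,:2]); C=cloud(f)
    ok=(f["depth"]>0)&(C[...,0]<c[0]-.037)&(C[...,0]>c[0]-.1)&(abs(C[...,1]-c[1])<.03)&(abs(C[...,2]-zax-.002)<.012)
    Q=C[ok]; vx,vy,x0,y0=cv2.fitLine(Q[:,:2].astype(np.float32),cv2.DIST_L2,0,.01,.01).ravel()
    e=np.array([vx,vy])*np.sign(vx); n=np.array([-e[1],e[0]]); al=(Q[:,:2]-c)@e; b=(Q[:,:2]-[x0,y0])@n*1000; z=Q[:,2]*1000
    def sel(lo,hi): m=(al>lo)&(al<hi)&(abs(b)<5); return b[m],z[m]
    B,Z=sel(-.062,-.042); r=least_squares(lambda q:prof(B,0,q[0],q[1],False)-Z,[0,51],loss="soft_l1").x
    B,Z=sel(-.091,-.07)
    best=min(((np.mean(np.minimum(abs(prof(B,ph,r[0]+d,r[1]+k)-Z),2)),ph,d,k) for ph in range(-88,91,2) for d in (-.5,0,.5) for k in (-.3,0,.3)))
    nof=np.mean(abs(prof(B,0,*r,False)-Z))
    i=(c-.08*e,); print("cap",c,"yaw",round(float(np.degrees(np.arctan2(e[1],e[0]))),2),"axis at midflat",(np.array([x0,y0])+e*(((c-[x0,y0])@e)-.08)),"round",r,"PHI(+y lean) err,phi,db,dz",best,"no-flat err",nof)
E
python3 - <<'E'
from h import *
f=cams.grab_frame('wrist'); phi(f,.5226,.0065)
plan(.442,.0219,.058,90.65)
E
```

```text
top z 0.0781547404680133 5631 (array([0.522 , 0.0075]), array([50.2479, 61.6304]), 84.47406005859375)
cap [0.522  0.0075] yaw -5.76 axis at midflat [0.4423 0.0151] round [ 0.1364 51.4853] PHI(+y lean) err,phi,db,dz (np.float64(0.5023496198785612), 8, 0, 0) no-flat err 1.331508560741166
off [0.029  0.0056 0.0586] roll 3.2217503245768684e-06 yawY 90.65 tcp [0.4712 0.0166 0.1166] F [-0.042  -0.4641 -0.1954] gap 0.601 j [-0.1019  0.4804 -0.0761  2.0983  0.0654  0.5667  1.3575] t 22.82
```

Emit:
arm_command(deltas=[{"offset": [0.029,0,0],"roll": 0,"fingers": 0.3},{"offset": [0.029,0,0.03],"roll": 0,"fingers": 0.48},{"offset": [0.029,0,0.06],"roll": 0,"fingers": 0.48},{"offset": [0.029,0,0.062],"roll": 0,"fingers": 0.48},{"offset": [0.029,0.003,0.062],"roll": 0,"fingers": 0.48},{"offset": [0.029,0.005,0.062],"roll": 0,"fingers": 0.48},{"offset": [0.029,0.006,0.062],"roll": 0,"fingers": 0.48},{"offset": [0.029,0.006,0.062],"roll": 0,"fingers": 0.48}])

```text
t: 23.82
eef_pos: [0.4429, 0.0213, 0.0562]
tcp_rot: [-0.016, 3.141, -0.002]
contact_force: [-2.1, -9.6, 2.6]
finger_gap: 0.261
```

Emit:
arm_command(deltas=[{"offset": [0,0.0005,0.0005],"roll": 0,"fingers": 0.48},{"offset": [0,0.0005,0.001],"roll": 0,"fingers": 0.48},{"offset": [0,0.0005,0.0015],"roll": 0,"fingers": 0.48},{"offset": [0,0.0005,0.0016],"roll": 0,"fingers": 0.48}])

```text
t: 24.32
eef_pos: [0.4428, 0.0215, 0.0546]
tcp_rot: [-0.015, 3.142, -0.002]
contact_force: [-2.7, -11.2, 5.1]
finger_gap: 0.26
```

Emit:
arm_command(deltas=[{"offset": [0,-0.004,0],"roll": 0,"fingers": 0.3},{"offset": [0,-0.006,0],"roll": 0,"fingers": 0.1},{"offset": [0,-0.006,-0.04],"roll": 0,"fingers": -0.2},{"offset": [-0.015,-0.006,-0.07],"roll": 0,"fingers": -0.2},{"offset": [-0.03,-0.006,-0.07],"roll": 0,"fingers": -0.2},{"offset": [-0.03,-0.006,-0.07],"roll": 0,"fingers": -0.2}])

```text
t: 25.08
eef_pos: [0.4737, 0.0173, 0.1234]
tcp_rot: [-0.017, 3.141, 0.0]
contact_force: [0.6, -0.5, -1.2]
finger_gap: 0.601
```

```bash
python3 - <<'E'
from h import *
f=cams.grab_frame('wrist'); phi(f,.5226,.0065)
plan(.6295,.3213,.2,71.2)
t=cams.grab_frame('top')
for o in caps(t): print(o)
E
```

```text
top z 0.0782217609951304 5325 (array([0.5219, 0.0074]), array([50.074 , 61.7398]), 84.3882827758789)
cap [0.5219 0.0074] yaw -5.71 axis at midflat [0.4423 0.015 ] round [ 0.1182 51.4913] PHI(+y lean) err,phi,db,dz (np.float64(0.524952535613208), -2, 0, 0) no-flat err 1.29693613143651
off [-0.1601  0.3023 -0.0771] roll 0.3393147867494357 yawY 90.64 tcp [0.4727 0.0172 0.123 ] F [ 0.101   0.4532 -0.436 ] gap 0.595 j [-0.0991  0.4702 -0.0805  2.091   0.0659  0.5836  1.3561] t 25.12
(array([0.6294, 0.3215]), array([51.9877, 60.2855]), 71.3795166015625, 352, 84, np.float64(-0.3145851962979457))
(array([ 0.508 , -0.3466]), array([51.5134, 61.793 ]), 67.7303237915039, 361, 96, np.float64(-0.3930738563280242))
```

Emit:
arm_command(deltas=[{"offset": [0,0,-0.05],"roll": 0,"fingers": -1},{"offset": [-0.03,0.05,-0.077],"roll": 0.05,"fingers": -1},{"offset": [-0.055,0.104,-0.077],"roll": 0.12,"fingers": -1},{"offset": [-0.082,0.155,-0.077],"roll": 0.18,"fingers": -1},{"offset": [-0.108,0.205,-0.077],"roll": 0.24,"fingers": -1},{"offset": [-0.135,0.255,-0.077],"roll": 0.29,"fingers": -1},{"offset": [-0.16,0.302,-0.077],"roll": 0.335,"fingers": -1},{"offset": [-0.16,0.302,-0.077],"roll": 0.335,"fingers": -1}])

```text
t: 26.18
eef_pos: [0.6286, 0.3249, 0.1982]
tcp_rot: [-0.5, -3.099, 0.0]
contact_force: [-0.3, -1.6, -1.6]
finger_gap: 1.002
```

Emit:
arm_command(deltas=[{"offset": [0,0,0],"roll": 0,"fingers": -1},{"offset": [0,0,0],"roll": 0,"fingers": -1}])

```text
t: 26.42
eef_pos: [0.6295, 0.3196, 0.2005]
tcp_rot: [-0.508, -3.1, 0.001]
contact_force: [-0.1, 0.3, -0.5]
finger_gap: 1.002
```

```bash
python3 - <<'E'
from h import *
f=cams.grab_frame('wrist'); P=wcap(f,.6295,.3215); c,s,a=rect(P[:,:2])
plan(c[0],c[1],.05,a if a>45 else a+90)
E
```

```text
top z 0.06261765460242197 2817 (array([0.628 , 0.3223]), array([50.1386, 60.3839]), 71.20512390136719)
off [0.0023 0.002  0.1508] roll 0.0031492618149676064 yawY 71.39 tcp [0.6296 0.3197 0.2008] F [-0.9539 -0.2539  0.1172] gap 1.006 j [-0.5429  0.6943 -0.0186  1.3973  0.0141  1.0505  0.6817] t 26.48
```

Emit:
arm_command(deltas=[{"offset": [0.002,0.002,0.05],"roll": 0.003,"fingers": -1},{"offset": [0.002,0.002,0.1],"roll": 0.003,"fingers": -1},{"offset": [0.002,0.002,0.14],"roll": 0.003,"fingers": -1},{"offset": [0.002,0.002,0.15],"roll": 0.003,"fingers": -1},{"offset": [0.002,0.002,0.15],"roll": 0.003,"fingers": 0.3},{"offset": [0.002,0.002,0.15],"roll": 0.003,"fingers": 0.3},{"offset": [0.002,0.002,0.15],"roll": 0.003,"fingers": 0.3},{"offset": [0.002,0.002,0.15],"roll": 0.003,"fingers": 0.3}])

```text
t: 27.48
eef_pos: [0.6294, 0.3236, 0.0531]
tcp_rot: [0.511, 3.097, 0.002]
contact_force: [-2.4, -2.3, 8.6]
finger_gap: 0.572
```

Emit:
arm_command(deltas=[{"offset": [0,0,-0.03],"roll": 0,"fingers": 0.3},{"offset": [0,0,-0.07],"roll": 0,"fingers": 0.3},{"offset": [0,0,-0.11],"roll": 0,"fingers": 0.3},{"offset": [0,0,-0.11],"roll": 0,"fingers": 0.3}])

```text
t: 27.98
eef_pos: [0.63, 0.3242, 0.1653]
tcp_rot: [0.511, 3.095, 0.006]
contact_force: [-0.3, 0.4, -5.2]
finger_gap: 0.57
```

```bash
python3 - <<'E'
from h import *
plan(.5218,.1425,.16,90.75)
E
```

```text
off [ 0.0441 -0.2068  0.0041] roll -0.340165458921588 yawY 71.26 tcp [0.63   0.3242 0.1653] F [-0.2761  0.3524 -5.1873] gap 0.57 j [-0.5471  0.7303 -0.0199  1.4255  0.0163  0.9794  0.6727] t 27.98
```

Emit:
arm_command(deltas=[{"offset": [0.01,-0.045,0],"roll": -0.07,"fingers": 0.3},{"offset": [0.02,-0.09,0],"roll": -0.14,"fingers": 0.3},{"offset": [0.03,-0.135,0],"roll": -0.21,"fingers": 0.3},{"offset": [0.04,-0.18,0],"roll": -0.28,"fingers": 0.3},{"offset": [0.044,-0.207,0.004],"roll": -0.34,"fingers": 0.3},{"offset": [0.044,-0.207,0.004],"roll": -0.34,"fingers": 0.3},{"offset": [0.044,-0.207,0.004],"roll": -0.34,"fingers": 0.3}])

```text
t: 28.85
eef_pos: [0.5205, 0.142, 0.1568]
tcp_rot: [-0.02, 3.141, 0.001]
contact_force: [-0.3, 1.0, -4.5]
finger_gap: 0.568
```

```bash
python3 - <<'E'
from h import *
s=status.get_state();f=cams.grab_frame('wrist'); held(f,s); shoes(f)
plan(.5218,.1425,.0875,90.75); save('w11',f['image'])
E
```

```text
held [-0.0012 -0.    ] [60.5269 55.1592] 0.17766685783863068 dz 0.010650031622331274 7731
shoe (array([ 0.5219, -0.0339]), array([ 74.361 , 147.3581]), 0.5803800821304321) 0.010000403414931537 0.03392439471181033 [    0   181   264   140 18264]
shoe (array([0.502, 0.172]), array([ 3.9587, 11.5007]), 87.49078369140625) 0.010001722899170352 0.026993319774752052 [ 356  181   40   79 1749]
shoe (array([0., 0.]), array([0., 0.]), 0.0) 0.010013115252077036 0.01354190570210214 [ 77 233  17  38 476]
off [-0.0013  0.0002  0.0692] roll 0.00020684415265161167 yawY 90.76 tcp [0.5205 0.1423 0.1567] F [ 0.1658  0.6141 -5.0783] gap 0.572 j [-0.2878  0.5005 -0.1196  1.9011  0.0842  0.7443  1.1293] t 28.9
```

Emit:
arm_command(deltas=[{"offset": [-0.0005,0,0.04],"roll": 0,"fingers": 0.3},{"offset": [-0.0005,0,0.065],"roll": 0,"fingers": 0.3},{"offset": [-0.0005,0,0.075],"roll": 0,"fingers": 0.3},{"offset": [-0.0005,0,0.082],"roll": 0,"fingers": 0.3},{"offset": [-0.0005,0,0.086],"roll": 0,"fingers": 0.3},{"offset": [-0.0005,0,0.086],"roll": 0,"fingers": 0.3}])

```text
t: 29.65
eef_pos: [0.521, 0.1416, 0.071]
tcp_rot: [-0.021, 3.141, 0.0]
contact_force: [-0.5, -0.4, -4.4]
finger_gap: 0.571
```

```bash
python3 - <<'E'
from h import *
plan(.5218,.1425,.0875,90.75)
E
```

```text
off [-0.0008  0.0009 -0.0165] roll 0.00010801086583164304 yawY 90.76 tcp [0.521  0.1416 0.071 ] F [-0.4987 -0.4156 -4.4086] gap 0.571 j [-0.3008  0.6376 -0.102   1.9465  0.1141  0.5624  1.1045] t 29.65
```

Emit:
arm_command(deltas=[{"offset": [0,0.0005,0.001],"roll": 0,"fingers": 0.3},{"offset": [0,0.0005,0.0025],"roll": 0,"fingers": 0.3},{"offset": [0,0.0005,0.0025],"roll": 0,"fingers": 0.3},{"offset": [0,0.0005,0.002],"roll": 0,"fingers": -1},{"offset": [0,0.0005,0.002],"roll": 0,"fingers": -1},{"offset": [0,0.0005,0.002],"roll": 0,"fingers": -1},{"offset": [0,0.0005,-0.04],"roll": 0,"fingers": -1},{"offset": [0,0.0005,-0.08],"roll": 0,"fingers": -1}])

```text
t: 30.65
eef_pos: [0.5205, 0.142, 0.1516]
tcp_rot: [0.021, -3.141, 0.0]
contact_force: [0.3, -0.5, -0.7]
finger_gap: 0.999
```

Emit:
arm_command(deltas=[{"offset": [0.03,0,0],"roll": 0,"fingers": -1},{"offset": [0.05,0,0.01],"roll": 0,"fingers": -0.2},{"offset": [0.05,0,0.03],"roll": 0,"fingers": -0.2},{"offset": [0.05,0,0.035],"roll": 0,"fingers": -0.2},{"offset": [0.05,0,0.035],"roll": 0,"fingers": -0.2}])

```text
t: 31.28
eef_pos: [0.4709, 0.1413, 0.1157]
tcp_rot: [0.02, -3.141, 0.0]
contact_force: [0.3, 0.0, 1.0]
finger_gap: 0.603
```

```bash
cat >> h.py <<'E'
def wcap(f,cx,cy):
    C=cloud(f); ok=(f["depth"]>0)&(np.hypot(C[...,0]-cx,C[...,1]-cy)<.055)
    z=C[...,2]; P=C[ok&(z>.056)&(z<.072)] if abs(cy)>.2 else C[ok&(z>.072)&(z<.09)]
    print("top z",np.median(P[:,2]),len(P),rect(P[:,:2]))
    return P
E
python3 - <<'E'
from h import *
f=cams.grab_frame('wrist'); phi(f,.520,.142); shaft2(f,.52,.142)
save('w12',f['image'])
plan(.4725,.1416,.117,90.75)
E
```

```text
top z 0.07787246958098688 5930 (array([0.521 , 0.1405]), array([62.7001, 50.2187]), 0.8112635612487793)
cap [0.521  0.1405] yaw 0.72 axis at midflat [0.441  0.1393] round [ 0.0026 51.4015] PHI(+y lean) err,phi,db,dz (np.float64(0.4970158141259061), 90, 0, 0) no-flat err 0.4970158141259061
top z 0.07787246958098688 5930 (array([0.521 , 0.1405]), array([62.7001, 50.2187]), 0.8112635612487793)
cap [0.521  0.1405] yaw deg 0.7177891
round 685 b [-5.8745  5.607 ] [(-6, 52.7), (-5, 54.7), (-4, 56.0), (-3, 56.5), (-2, 57.1), (-1, 57.3), (0, 57.2), (1, 57.3), (2, 57.1), (3, 56.5), (4, 55.7), (5, 54.8), (6, 53.7)]
flat 830 b [-5.5853  5.4593] [(-6, 53.6), (-5, 54.7), (-4, 55.8), (-3, 56.7), (-2, 57.3), (-1, 57.4), (0, 57.4), (1, 57.5), (2, 57.2), (3, 56.6), (4, 55.9), (5, 54.3)]
off [-0.0014  0.0002 -0.001 ] roll -5.3649364148116216e-05 yawY 90.75 tcp [0.4711 0.1414 0.116 ] F [0.0479 0.1523 0.2801] gap 0.601 j [-0.3218  0.5055 -0.1182  2.048   0.1024  0.5933  1.0735] t 31.32
```

Emit:
arm_command(deltas=[{"offset": [0.03,-0.002,0],"roll": 0,"fingers": 0.3},{"offset": [0.03,-0.002,0.03],"roll": 0,"fingers": 0.48},{"offset": [0.03,-0.002,0.05],"roll": 0,"fingers": 0.48},{"offset": [0.03,-0.002,0.058],"roll": 0,"fingers": 0.48},{"offset": [0.03,-0.002,0.058],"roll": 0,"fingers": 0.48}])

```text
t: 31.95
eef_pos: [0.4409, 0.139, 0.0579]
tcp_rot: [0.02, -3.141, 0.0]
contact_force: [0.4, -0.4, 0.5]
finger_gap: 0.262
```

```bash
cat >> h.py <<'E'
def tip(f,name,tipx,tipy):
    u,v=px(f,np.array([tipx,tipy,.052])); u,v=int(u),int(v); print(u,v)
    g=cv2.cvtColor(f["image"],cv2.COLOR_RGB2GRAY)[max(v-35,0):v+35,u-40:u+40]; lo,hi=np.percentile(g,[3,97])
    cv2.imwrite("pics/"+name+".png",cv2.resize(np.clip((g.astype(float)-lo)/(hi-lo)*255,0,255).astype(np.uint8),None,fx=7,fy=7,interpolation=cv2.INTER_CUBIC))
E
python3 - <<'E'
from h import *
f=cams.grab_frame('wrist'); tip(f,'m3',.427,.1391)
plan(.441,.1393,.058,90.75)
E
```

```text
318 286
off [0.0001 0.0002 0.0002] roll -6.52849403597243e-05 yawY 90.75 tcp [0.4411 0.1391 0.0582] F [-0.7807 -0.3363 -0.7424] gap 0.26 j [-0.3597  0.5847 -0.0962  2.1471  0.1321  0.4147  1.0229] t 32.0
```

View pics/m3.png

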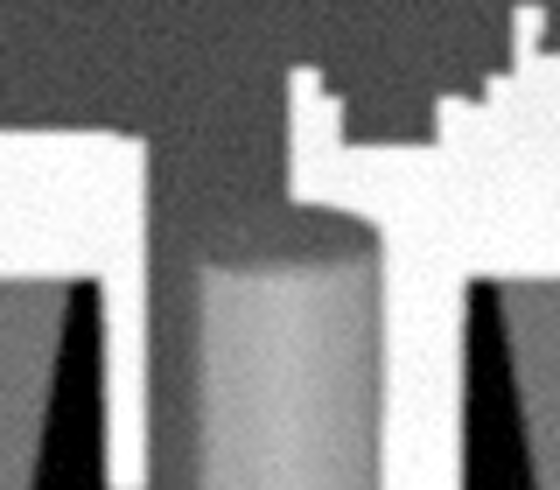

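The flat isn't visible from above or at the lower right, where the outline (290,203)-(382,235) is round. It must face -y and roughly 32° down, so I'll stroke down on the +y side.

Emit:
arm_command(deltas=[{"offset": [0,-0.003,-0.002],"roll": 0,"fingers": 0.48},{"offset": [0,-0.006,-0.002],"roll": 0,"fingers": 0.48},{"offset": [0,-0.008,-0.002],"roll": 0,"fingers": 0.48},{"offset": [0,-0.0095,-0.002],"roll": 0,"fingers": 0.48},{"offset": [0,-0.011,-0.002],"roll": 0,"fingers": 0.48},{"offset": [0,-0.012,-0.002],"roll": 0,"fingers": 0.48},{"offset": [0,-0.013,-0.002],"roll": 0,"fingers": 0.48},{"offset": [0,-0.013,-0.002],"roll": 0,"fingers": 0.48}])

```text
t: 33.0
eef_pos: [0.4407, 0.1268, 0.0597]
tcp_rot: [0.022, -3.141, -0.001]
contact_force: [-4.7, 8.1, 2.8]
finger_gap: 0.26
```

```bash
python3 - <<'E'
from h import *
plan(.441,.1255,.060,90.75)
E
```

```text
off [-0.0003 -0.0013 -0.0003] roll 0.0011646665208474589 yawY 90.82 tcp [0.4407 0.1268 0.0597] F [-4.7022  8.1076  2.8382] gap 0.26 j [-0.3314  0.5782 -0.1006  2.156   0.1349  0.413   1.0456] t 33.0
```

Stroke down 13 mm with slightly more side push.

Emit:
arm_command(deltas=[{"offset": [0,-0.0005,0.0016],"roll": 0,"fingers": 0.48},{"offset": [0,-0.0005,0.0032],"roll": 0,"fingers": 0.48},{"offset": [0,-0.0005,0.0048],"roll": 0,"fingers": 0.48},{"offset": [0,-0.0005,0.0064],"roll": 0,"fingers": 0.48},{"offset": [0,-0.0005,0.008],"roll": 0,"fingers": 0.48},{"offset": [0,-0.0005,0.0096],"roll": 0,"fingers": 0.48},{"offset": [0,-0.0005,0.0112],"roll": 0,"fingers": 0.48},{"offset": [0,-0.0005,0.013],"roll": 0,"fingers": 0.48}])

```text
t: 34.0
eef_pos: [0.4411, 0.1268, 0.0469]
tcp_rot: [-0.023, 3.141, 0.002]
contact_force: [-3.3, 11.3, 5.7]
finger_gap: 0.262
```

Emit:
arm_command(deltas=[{"offset": [0,0.004,0],"roll": 0,"fingers": 0.3},{"offset": [0,0.006,0],"roll": 0,"fingers": 0.1},{"offset": [0,0.006,-0.04],"roll": 0,"fingers": -0.2},{"offset": [-0.015,0.006,-0.07],"roll": 0,"fingers": -0.2},{"offset": [-0.03,0.006,-0.07],"roll": 0,"fingers": -0.2},{"offset": [-0.03,0.006,-0.07],"roll": 0,"fingers": -0.2}])

```text
t: 34.75
eef_pos: [0.4715, 0.1316, 0.1162]
tcp_rot: [-0.019, 3.141, -0.0]
contact_force: [0.2, 0.3, -0.3]
finger_gap: 0.598
```

```bash
python3 - <<'E'
from h import *
f=cams.grab_frame('wrist'); phi(f,.520,.142); shaft2(f,.52,.142)
plan(.4407,.1268,.060,90.75)
E
```

```text
top z 0.07809282710705827 5714 (array([0.5193, 0.1422]), array([61.856 , 50.1676]), 6.996656894683838)
cap [0.5193 0.1422] yaw 7.34 axis at midflat [0.4399 0.1326] round [-0.1906 51.4857] PHI(+y lean) err,phi,db,dz (np.float64(0.4948457222585088), -10, 0, 0) no-flat err 1.3615282502221493
top z 0.07809282710705827 5714 (array([0.5193, 0.1422]), array([61.856 , 50.1676]), 6.996656894683838)
cap [0.5193 0.1422] yaw deg 7.3390994
round 687 b [-6.0105  5.5996] [(-6, 53.6), (-5, 55.0), (-4, 56.2), (-3, 56.7), (-2, 57.3), (-1, 57.5), (0, 57.4), (1, 57.3), (2, 57.1), (3, 56.3), (4, 55.8), (5, 54.6), (6, 52.5)]
flat 853 b [-5.8506  5.7787] [(-6, 53.3), (-5, 54.5), (-4, 55.0), (-3, 55.0), (-2, 55.2), (-1, 55.4), (0, 55.6), (1, 55.7), (2, 55.8), (3, 55.9), (4, 55.8), (5, 54.6), (6, 53.2)]
off [ 0.0298 -0.0043  0.0559] roll -0.00042709103600188517 yawY 90.73 tcp [0.4705 0.1315 0.1158] F [-0.6404 -0.0448 -0.4565] gap 0.599 j [-0.2988  0.5026 -0.1242  2.0549  0.1073  0.5914  1.0865] t 34.8
```

Emit:
arm_command(deltas=[{"offset": [0.03,0,0],"roll": 0,"fingers": 0.3},{"offset": [0.03,0,0.03],"roll": 0,"fingers": 0.48},{"offset": [0.03,0,0.058],"roll": 0,"fingers": 0.48},{"offset": [0.03,0,0.06],"roll": 0,"fingers": 0.48},{"offset": [0.03,-0.003,0.06],"roll": 0,"fingers": 0.48},{"offset": [0.03,-0.005,0.06],"roll": 0,"fingers": 0.48},{"offset": [0.03,-0.006,0.06],"roll": 0,"fingers": 0.48},{"offset": [0.03,-0.006,0.06],"roll": 0,"fingers": 0.48}])

```text
t: 35.8
eef_pos: [0.441, 0.1263, 0.0576]
tcp_rot: [-0.022, 3.141, 0.002]
contact_force: [-4.3, 7.4, 2.3]
finger_gap: 0.259
```

Emit:
arm_command(deltas=[{"offset": [0,-0.0005,0.0005],"roll": 0,"fingers": 0.48},{"offset": [0,-0.0005,0.001],"roll": 0,"fingers": 0.48},{"offset": [0,-0.0005,0.0015],"roll": 0,"fingers": 0.48},{"offset": [0,-0.0005,0.0016],"roll": 0,"fingers": 0.48}])

```text
t: 36.3
eef_pos: [0.4412, 0.1262, 0.0561]
tcp_rot: [-0.023, 3.14, 0.003]
contact_force: [-5.6, 10.2, 5.9]
finger_gap: 0.262
```

Emit:
arm_command(deltas=[{"offset": [0,0.004,0],"roll": 0,"fingers": 0.3},{"offset": [0,0.006,0],"roll": 0,"fingers": 0.1},{"offset": [0,0.006,-0.04],"roll": 0,"fingers": -0.2},{"offset": [-0.015,0.006,-0.07],"roll": 0,"fingers": -0.2},{"offset": [-0.03,0.006,-0.07],"roll": 0,"fingers": -0.2},{"offset": [-0.03,0.006,-0.07],"roll": 0,"fingers": -0.2}])

```text
t: 37.05
eef_pos: [0.4715, 0.1311, 0.1248]
tcp_rot: [-0.019, 3.141, -0.0]
contact_force: [-1.3, -0.6, -0.6]
finger_gap: 0.602
```

```bash
python3 - <<'E'
from h import *
f=cams.grab_frame('wrist'); phi(f,.520,.142)
t=cams.grab_frame('top')
for o in caps(t): print(o); c=o[0]
plan(c[0],c[1],.2,68)
E
```

```text
top z 0.07822005433645639 5263 (array([0.5192, 0.1422]), array([61.7683, 50.3194]), 6.752864837646484)
cap [0.5192 0.1422] yaw 7.19 axis at midflat [0.4398 0.1327] round [-0.1762 51.486 ] PHI(+y lean) err,phi,db,dz (np.float64(0.5165259074606733), 0, 0, 0) no-flat err 1.3395676428257584
(array([ 0.5078, -0.3465]), array([50.378, 60.456]), 68.05250549316406, 353, 95, np.float64(-0.3931959998902322))
off [-0.0314 -0.4781 -0.0755] roll 0.3969873711871862 yawY 90.75 tcp [0.4701 0.1311 0.1242] F [-0.507  -0.021   0.0767] gap 0.597 j [-0.2925  0.4876 -0.1312  2.0506  0.1068  0.6115  1.0875] t 37.15
```

Flat fit is 0°. Next is the right-hand capacitor.

Emit:
arm_command(deltas=[{"offset": [0,0,-0.05],"roll": 0,"fingers": -1},{"offset": [-0.003,-0.05,-0.076],"roll": 0.04,"fingers": -1},{"offset": [-0.007,-0.105,-0.076],"roll": 0.08,"fingers": -1},{"offset": [-0.01,-0.16,-0.076],"roll": 0.12,"fingers": -1},{"offset": [-0.014,-0.215,-0.076],"roll": 0.17,"fingers": -1},{"offset": [-0.018,-0.27,-0.076],"roll": 0.22,"fingers": -1},{"offset": [-0.021,-0.325,-0.076],"roll": 0.27,"fingers": -1},{"offset": [-0.025,-0.38,-0.076],"roll": 0.31,"fingers": -1}])

```text
t: 38.15
eef_pos: [0.5002, -0.2495, 0.2002]
tcp_rot: [-0.466, -3.105, -0.001]
contact_force: [0.4, 0.9, -0.4]
finger_gap: 0.999
```

```bash
python3 - <<'E'
from h import *
plan(.5078,-.3465,.2,67.7)
E
```

```text
off [-0.0358 -0.0905  0.0001] roll 0.09125510337128032 yawY 72.93 tcp [ 0.5002 -0.2495  0.2002] F [ 0.4122  0.8766 -0.4285] gap 0.999 j [ 0.3368  0.4681  0.0271  1.8198 -0.0162  0.8555  1.6445] t 38.15
```

Emit:
arm_command(deltas=[{"offset": [-0.018,-0.045,0],"roll": 0.045,"fingers": -1},{"offset": [-0.036,-0.09,0],"roll": 0.09,"fingers": -1},{"offset": [-0.036,-0.09,0],"roll": 0.09,"fingers": -1},{"offset": [-0.036,-0.09,0],"roll": 0.09,"fingers": -1}])

```text
t: 38.65
eef_pos: [0.5086, -0.3439, 0.2001]
tcp_rot: [-0.603, -3.081, -0.001]
contact_force: [-0.4, 0.6, -0.1]
finger_gap: 1.004
```

```bash
python3 - <<'E'
from h import *
f=cams.grab_frame('wrist'); P=wcap(f,.5078,-.3465); c,s,a=rect(P[:,:2])
plan(c[0],c[1],.05,a if a>45 else a+90)
E
```

```text
top z 0.062499990046762 2795 (array([ 0.5066, -0.3468]), array([50.1411, 60.2781]), 67.85882568359375)
off [ 0.0007 -0.004   0.1504] roll 0.0009215013389309749 yawY 67.91 tcp [ 0.5089 -0.3435  0.2004] F [-0.0026 -0.7853 -0.1461] gap 1.002 j [ 0.4552  0.551   0.062   1.6738 -0.0413  0.9194  1.7184] t 38.7
```

Emit:
arm_command(deltas=[{"offset": [0,-0.003,0.05],"roll": 0,"fingers": -1},{"offset": [0,-0.003,0.1],"roll": 0,"fingers": -1},{"offset": [0,-0.003,0.14],"roll": 0,"fingers": -1},{"offset": [0,-0.003,0.15],"roll": 0,"fingers": -1},{"offset": [0,-0.003,0.15],"roll": 0,"fingers": 0.3},{"offset": [0,-0.003,0.15],"roll": 0,"fingers": 0.3},{"offset": [0,-0.003,0.15],"roll": 0,"fingers": 0.3},{"offset": [0,-0.003,0.15],"roll": 0,"fingers": 0.3}])

```text
t: 39.7
eef_pos: [0.5088, -0.3479, 0.0531]
tcp_rot: [0.603, 3.081, -0.001]
contact_force: [-1.2, 1.9, 8.6]
finger_gap: 0.573
```

Emit:
arm_command(deltas=[{"offset": [0,0,-0.03],"roll": 0,"fingers": 0.3},{"offset": [0,0,-0.07],"roll": 0,"fingers": 0.3},{"offset": [0,0,-0.11],"roll": 0,"fingers": 0.3},{"offset": [0,0,-0.11],"roll": 0,"fingers": 0.3}])

```text
t: 40.2
eef_pos: [0.5093, -0.3486, 0.1652]
tcp_rot: [0.603, 3.077, -0.003]
contact_force: [0.2, 0.1, -4.3]
finger_gap: 0.574
```

```bash
python3 - <<'E'
from h import *
plan(.525,-.1279,.16,90.75)
E
```

```text
off [0.0688 0.2103 0.0046] roll -0.4001599310140458 yawY 67.82 tcp [ 0.5093 -0.3486  0.1652] F [ 0.209   0.1259 -4.257 ] gap 0.574 j [ 0.4641  0.5946  0.059   1.7003 -0.0442  0.8417  1.7259] t 40.2
```

Emit:
arm_command(deltas=[{"offset": [0.015,0.045,0],"roll": -0.08,"fingers": 0.3},{"offset": [0.03,0.09,0],"roll": -0.16,"fingers": 0.3},{"offset": [0.044,0.135,0],"roll": -0.25,"fingers": 0.3},{"offset": [0.058,0.178,0],"roll": -0.33,"fingers": 0.3},{"offset": [0.069,0.21,0.0045],"roll": -0.4,"fingers": 0.3},{"offset": [0.069,0.21,0.0045],"roll": -0.4,"fingers": 0.3},{"offset": [0.069,0.21,0.0045],"roll": -0.4,"fingers": 0.3}])

```text
t: 41.08
eef_pos: [0.5229, -0.1276, 0.1565]
tcp_rot: [0.019, -3.141, 0.001]
contact_force: [0.4, -0.7, -4.5]
finger_gap: 0.564
```

```bash
python3 - <<'E'
from h import *
s=status.get_state();f=cams.grab_frame('wrist'); held(f,s)
plan(.5236,-.1279,.0708,90.75)
E
```

```text
held [-0.0023  0.0001] [61.1315 55.2773] 0.7537219524383545 dz 0.010219605113484437 7777
off [-0.0007  0.0002  0.0857] roll -0.0015415050644919438 yawY 90.66 tcp [ 0.523  -0.128   0.1565] F [-0.1563 -1.2153 -3.908 ] gap 0.571 j [ 0.1738  0.4981 -0.0593  1.9064  0.0428  0.7384  1.6724] t 41.12
```

Emit:
arm_command(deltas=[{"offset": [-0.0022,0,0.04],"roll": 0,"fingers": 0.3},{"offset": [-0.0022,0,0.065],"roll": 0,"fingers": 0.3},{"offset": [-0.0022,0,0.075],"roll": 0,"fingers": 0.3},{"offset": [-0.0022,0,0.082],"roll": 0,"fingers": 0.3},{"offset": [-0.0022,0,0.0857],"roll": 0,"fingers": 0.3},{"offset": [-0.0022,0,0.0857],"roll": 0,"fingers": 0.3}])

```text
t: 41.88
eef_pos: [0.5256, -0.1272, 0.0712]
tcp_rot: [-0.02, 3.141, -0.0]
contact_force: [0.3, 0.1, -4.6]
finger_gap: 0.573
```

```bash
python3 - <<'E'
from h import *
plan(.5218,-.1279,.0875,90.75)
E
```

```text
off [ 0.0038 -0.0006 -0.0163] roll -0.00010231303918501688 yawY 90.74 tcp [ 0.5256 -0.1272  0.0712] F [ 0.2761  0.0559 -4.5988] gap 0.573 j [ 0.1667  0.6377 -0.0534  1.9461  0.0601  0.5588  1.6566] t 41.88
```

Emit:
arm_command(deltas=[{"offset": [0,0,0.001],"roll": 0,"fingers": 0.3},{"offset": [0,0,0.0025],"roll": 0,"fingers": 0.3},{"offset": [0,0,0.0025],"roll": 0,"fingers": 0.3},{"offset": [0,0,0.002],"roll": 0,"fingers": -1},{"offset": [0,0,0.002],"roll": 0,"fingers": -1},{"offset": [0,0,0.002],"roll": 0,"fingers": -1},{"offset": [0,0,-0.04],"roll": 0,"fingers": -1},{"offset": [0,0,-0.08],"roll": 0,"fingers": -1}])

```text
t: 42.88
eef_pos: [0.5251, -0.127, 0.1518]
tcp_rot: [0.021, -3.141, -0.0]
contact_force: [0.2, 0.2, 0.0]
finger_gap: 0.998
```

Emit:
arm_command(deltas=[{"offset": [0.03,0,0],"roll": 0,"fingers": -1},{"offset": [0.052,0,0.01],"roll": 0,"fingers": -0.2},{"offset": [0.052,0,0.03],"roll": 0,"fingers": -0.2},{"offset": [0.052,0,0.035],"roll": 0,"fingers": -0.2},{"offset": [0.052,0,0.035],"roll": 0,"fingers": -0.2}])

```text
t: 43.5
eef_pos: [0.4735, -0.1277, 0.1159]
tcp_rot: [0.021, -3.141, -0.0]
contact_force: [1.3, 0.4, 0.2]
finger_gap: 0.6
```

```bash
python3 - <<'E'
from h import *
f=cams.grab_frame('wrist'); phi(f,.5236,-.128); shaft2(f,.5236,-.128)
plan(.4425,-.128,.058,90.75)
t=cams.grab_frame('top')
for o in caps(t): print(o)
E
```

```text
top z 0.07792234594805314 5904 (array([ 0.5233, -0.127 ]), array([61.7926, 50.3196]), 0.9862030744552612)
cap [ 0.5233 -0.127 ] yaw 0.72 axis at midflat [ 0.4433 -0.1282] round [ 0.0587 51.4859] PHI(+y lean) err,phi,db,dz (np.float64(0.4776912824808397), 90, 0, 0) no-flat err 0.4776912824808397
top z 0.07792234594805314 5904 (array([ 0.5233, -0.127 ]), array([61.7926, 50.3196]), 0.9862030744552612)
cap [ 0.5233 -0.127 ] yaw deg 0.72136414
round 690 b [-5.8311  5.7101] [(-6, 52.7), (-5, 55.0), (-4, 55.9), (-3, 56.5), (-2, 56.9), (-1, 57.4), (0, 57.6), (1, 57.4), (2, 57.2), (3, 56.7), (4, 55.8), (5, 55.0), (6, 53.8)]
flat 835 b [-5.5648  5.5187] [(-6, 53.6), (-5, 54.5), (-4, 55.9), (-3, 56.6), (-2, 57.1), (-1, 57.4), (0, 57.5), (1, 57.3), (2, 57.1), (3, 56.8), (4, 55.9), (5, 54.7), (6, 53.0)]
off [0.0312 0.0002 0.0582] roll 0.0002257441688871091 yawY 90.76 tcp [ 0.4737 -0.1277  0.1162] F [ 0.7153 -0.0204  0.0668] gap 0.602 j [ 0.1894  0.5029 -0.0612  2.0532  0.0533  0.5868  1.6755] t 43.55
```

Again no flat is visible from above, so I'll straddle the shaft and look at its end face.

Emit:
arm_command(deltas=[{"offset": [0.0305,-0.0005,0],"roll": 0,"fingers": 0.3},{"offset": [0.0305,-0.0005,0.03],"roll": 0,"fingers": 0.48},{"offset": [0.0305,-0.0005,0.05],"roll": 0,"fingers": 0.48},{"offset": [0.0305,-0.0005,0.056],"roll": 0,"fingers": 0.48},{"offset": [0.0305,-0.0005,0.056],"roll": 0,"fingers": 0.48}])

```text
t: 44.22
eef_pos: [0.4431, -0.1287, 0.0602]
tcp_rot: [-0.021, 3.142, -0.0]
contact_force: [-0.2, 0.1, 0.5]
finger_gap: 0.258
```

```bash
python3 - <<'E'
from h import *
f=cams.grab_frame('wrist'); tip(f,'m4',.4295,-.1284)
plan(.443,-.128,.06,90.75)
E
```

```text
319 284
off [0.0003 0.0007 0.0005] roll 0.00012945124729996785 yawY 90.76 tcp [ 0.4433 -0.1287  0.0605] F [0.3303 0.0984 0.3911] gap 0.262 j [ 0.1942  0.579  -0.0521  2.1506  0.0713  0.4129  1.6693] t 44.27
```

View pics/m4.png

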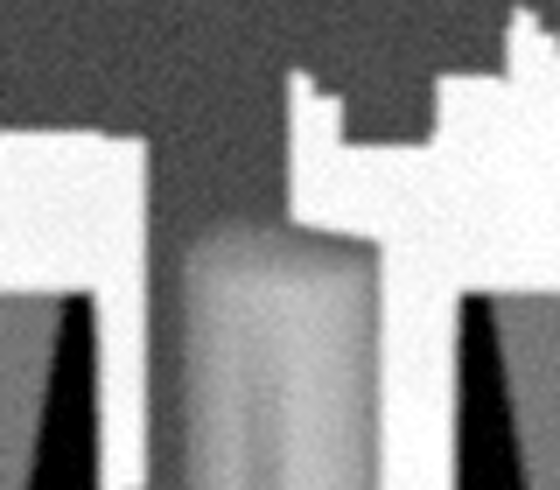

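The bottom outline on the right is a straight chord (290,220)-(382,243). The flat faces down, about 29° towards +y, so I'll stroke on the -y side in two bites.

Emit:
arm_command(deltas=[{"offset": [0,0.003,0],"roll": 0,"fingers": 0.48},{"offset": [0,0.006,0],"roll": 0,"fingers": 0.48},{"offset": [0,0.008,0],"roll": 0,"fingers": 0.48},{"offset": [0,0.01,0],"roll": 0,"fingers": 0.48},{"offset": [0,0.0115,0],"roll": 0,"fingers": 0.48},{"offset": [0,0.013,0],"roll": 0,"fingers": 0.48},{"offset": [0,0.0145,0],"roll": 0,"fingers": 0.48},{"offset": [0,0.0145,0],"roll": 0,"fingers": 0.48}])

```text
t: 45.28
eef_pos: [0.4424, -0.1148, 0.0599]
tcp_rot: [0.019, -3.141, 0.001]
contact_force: [-2.3, -6.7, 1.2]
finger_gap: 0.259
```

```bash
python3 - <<'E'
from h import *
plan(.443,-.128,.06,90.75)
E
```

```text
off [-0.0004 -0.0132 -0.0001] roll -0.0007072316111134889 yawY 90.71 tcp [ 0.4424 -0.1148  0.0599] F [-2.3045 -6.6696  1.1586] gap 0.259 j [ 0.1603  0.5764 -0.0476  2.1615  0.0677  0.4053  1.6413] t 45.27
```

Emit:
arm_command(deltas=[{"offset": [0,0.0008,0.0016],"roll": 0,"fingers": 0.48},{"offset": [0,0.0008,0.0032],"roll": 0,"fingers": 0.48},{"offset": [0,0.0008,0.0048],"roll": 0,"fingers": 0.48},{"offset": [0,0.0008,0.0064],"roll": 0,"fingers": 0.48},{"offset": [0,0.0008,0.008],"roll": 0,"fingers": 0.48},{"offset": [0,0.0008,0.0096],"roll": 0,"fingers": 0.48},{"offset": [0,0.0008,0.0112],"roll": 0,"fingers": 0.48},{"offset": [0,0.0008,0.013],"roll": 0,"fingers": 0.48}])

```text
t: 46.28
eef_pos: [0.4425, -0.1145, 0.047]
tcp_rot: [0.018, -3.141, 0.002]
contact_force: [-2.7, -9.4, 6.8]
finger_gap: 0.26
```

Emit:
arm_command(deltas=[{"offset": [0,-0.004,0],"roll": 0,"fingers": 0.3},{"offset": [0,-0.006,0],"roll": 0,"fingers": 0.1},{"offset": [0,-0.006,-0.04],"roll": 0,"fingers": -0.2},{"offset": [-0.015,-0.006,-0.07],"roll": 0,"fingers": -0.2},{"offset": [-0.03,-0.006,-0.07],"roll": 0,"fingers": -0.2},{"offset": [-0.03,-0.006,-0.07],"roll": 0,"fingers": -0.2}])

```text
t: 47.02
eef_pos: [0.4734, -0.1187, 0.1165]
tcp_rot: [-0.021, 3.141, 0.0]
contact_force: [-0.8, 0.2, -2.3]
finger_gap: 0.602
```

```bash
python3 - <<'E'
from h import *
f=cams.grab_frame('wrist'); phi(f,.5236,-.128); shaft2(f,.5236,-.128)
plan(.4424,-.1155,.06,90.75)
E
```

```text
top z 0.07816763138477874 5688 (array([ 0.523 , -0.1276]), array([50.1851, 61.8028]), 84.43460845947266)
cap [ 0.523  -0.1276] yaw -5.71 axis at midflat [ 0.4434 -0.12  ] round [ 0.2052 51.4612] PHI(+y lean) err,phi,db,dz (np.float64(0.5041082812996001), 38, 0, 0) no-flat err 1.3118906653256823
top z 0.07816763138477874 5688 (array([ 0.523 , -0.1276]), array([50.1851, 61.8028]), 84.43460845947266)
cap [ 0.523  -0.1276] yaw deg -5.7095346
round 681 b [-5.651   5.9408] [(-6, 53.1), (-5, 54.2), (-4, 55.8), (-3, 56.5), (-2, 56.9), (-1, 57.5), (0, 57.3), (1, 57.4), (2, 57.1), (3, 56.6), (4, 56.1), (5, 55.1), (6, 53.8)]
flat 847 b [-5.8232  5.9289] [(-6, 52.8), (-5, 54.3), (-4, 55.8), (-3, 56.3), (-2, 57.1), (-1, 57.2), (0, 56.6), (1, 55.9), (2, 54.9), (3, 54.3), (4, 53.3), (5, 52.5), (6, 51.9)]
off [0.0298 0.0037 0.0561] roll 0.0004260832345410143 yawY 90.77 tcp [ 0.4724 -0.1188  0.1161] F [-0.5456  0.2933  0.0128] gap 0.596 j [ 0.1714  0.4994 -0.0609  2.061   0.0528  0.5838  1.6582] t 47.08
```

Emit:
arm_command(deltas=[{"offset": [0.03,0,0],"roll": 0,"fingers": 0.3},{"offset": [0.03,0,0.03],"roll": 0,"fingers": 0.48},{"offset": [0.03,0,0.058],"roll": 0,"fingers": 0.48},{"offset": [0.03,0,0.06],"roll": 0,"fingers": 0.48},{"offset": [0.03,0.003,0.06],"roll": 0,"fingers": 0.48},{"offset": [0.03,0.005,0.06],"roll": 0,"fingers": 0.48},{"offset": [0.03,0.006,0.06],"roll": 0,"fingers": 0.48},{"offset": [0.03,0.006,0.06],"roll": 0,"fingers": 0.48}])

```text
t: 48.08
eef_pos: [0.4427, -0.1142, 0.0577]
tcp_rot: [-0.019, 3.141, -0.002]
contact_force: [-2.2, -6.8, 1.9]
finger_gap: 0.259
```

Emit:
arm_command(deltas=[{"offset": [0,0.0005,0.001],"roll": 0,"fingers": 0.48},{"offset": [0,0.0005,0.002],"roll": 0,"fingers": 0.48},{"offset": [0,0.0005,0.003],"roll": 0,"fingers": 0.48},{"offset": [0,0.0005,0.004],"roll": 0,"fingers": 0.48},{"offset": [0,0.0005,0.0046],"roll": 0,"fingers": 0.48},{"offset": [0,0.0005,0.0046],"roll": 0,"fingers": 0.48}])

```text
t: 48.82
eef_pos: [0.4427, -0.114, 0.0532]
tcp_rot: [-0.018, 3.141, -0.002]
contact_force: [-2.9, -7.9, 4.8]
finger_gap: 0.262
```

Emit:
arm_command(deltas=[{"offset": [0,-0.004,0],"roll": 0,"fingers": 0.3},{"offset": [0,-0.006,0],"roll": 0,"fingers": 0.1},{"offset": [0,-0.006,-0.04],"roll": 0,"fingers": -0.2},{"offset": [-0.015,-0.006,-0.07],"roll": 0,"fingers": -0.2},{"offset": [-0.03,-0.006,-0.07],"roll": 0,"fingers": -0.2},{"offset": [-0.03,-0.006,-0.07],"roll": 0,"fingers": -0.2}])

```text
t: 49.58
eef_pos: [0.4734, -0.1183, 0.1219]
tcp_rot: [-0.021, 3.141, 0.0]
contact_force: [-0.5, -0.2, -0.2]
finger_gap: 0.599
```

```bash
python3 - <<'E'
from h import *
f=cams.grab_frame('wrist'); phi(f,.5236,-.128)
plan(.46,.007,.13,90.75)
E
```

```text
top z 0.07816597705447928 5412 (array([ 0.5229, -0.1276]), array([50.202 , 61.9555]), 84.6012954711914)
cap [ 0.5229 -0.1276] yaw -5.66 axis at midflat [ 0.4433 -0.1201] round [ 0.2054 51.4883] PHI(+y lean) err,phi,db,dz (np.float64(0.5107819730851549), 2, 0, 0) no-flat err 1.2908628261141233
off [ 0.0107  0.1255 -0.0084] roll 0.0004387620458089884 yawY 90.78 tcp [ 0.4724 -0.1183  0.1215] F [ 0.6747  0.1137 -0.516 ] gap 0.601 j [ 0.1724  0.4895 -0.0635  2.058   0.0529  0.5966  1.6569] t 49.62
```

Emit:
arm_command(deltas=[{"offset": [0,0,-0.04],"roll": 0,"fingers": -0.2},{"offset": [0,0.04,-0.05],"roll": 0,"fingers": -0.2},{"offset": [0,0.085,-0.06],"roll": 0,"fingers": -0.2},{"offset": [0,0.125,-0.06],"roll": 0,"fingers": -0.2},{"offset": [0,0.125,-0.06],"roll": 0,"fingers": -0.2},{"offset": [0,0.125,-0.06],"roll": 0,"fingers": -0.2}])

```text
t: 50.38
eef_pos: [0.4704, 0.0059, 0.1816]
tcp_rot: [0.021, -3.14, 0.001]
contact_force: [-0.6, 1.1, -0.8]
finger_gap: 0.599
```

```bash
python3 - <<'E'
from h import *
f=cams.grab_frame('wrist'); save('w20',f['image'])
for c in [(.5192,.1422),(.5219,.0074),(.5229,-.1276)]: phi(f,*c)
t=cams.grab_frame('top'); print(caps(t))
C=cloud(t); r=cams.trace("top","coil")
if r:
    P=C[r[0]["region"]&(C[...,2]>.065)]; v=cv2.fitLine(P[:,:2].astype(np.float32),cv2.DIST_L2,0,.01,.01).ravel(); print("coil dir yaw",np.degrees(np.arctan2(-v[0]*np.sign(v[1]),abs(v[1]))))
plan(.4724,.007,.18,90.75)
E
```

```text
top z 0.07775237165197468 3692 (array([0.5193, 0.1424]), array([61.6736, 51.8265]), 6.677647590637207)
cap [0.5193 0.1424] yaw 6.12 axis at midflat [0.44   0.1313] round [ 1.9299 51.3913] PHI(+y lean) err,phi,db,dz (np.float64(0.7064192627271921), -2, -0.5, 0) no-flat err 1.3440911006070633
top z 0.07846995326985706 3240 (array([0.524, 0.009]), array([50.1583, 61.1216]), 89.36331176757812)
cap [0.524 0.009] yaw -0.63 axis at midflat [0.444  0.0097] round [ 0.2615 51.4951] PHI(+y lean) err,phi,db,dz (np.float64(0.5408018424009661), -4, -0.5, 0) no-flat err 1.3718796068440557
top z 0.07773418902158968 3748 (array([ 0.5228, -0.1275]), array([51.1656, 61.8399]), 84.4324951171875)
cap [ 0.5228 -0.1275] yaw -4.64 axis at midflat [ 0.4433 -0.1185] round [-2.0639 51.5431] PHI(+y lean) err,phi,db,dz (np.float64(0.7348358392593243), 2, 0.5, 0) no-flat err 1.4461181532908778
[]
coil dir yaw 0.33092695
off [-0.0016  0.0015  0.0019] roll -0.001371985542816734 yawY 90.67 tcp [0.4709 0.0055 0.1819] F [-0.6479  0.0151  0.3156] gap 0.599 j [-0.0626  0.3671 -0.0942  2.0507  0.0512  0.7267  1.3937] t 50.52
```

View pics/w20.png

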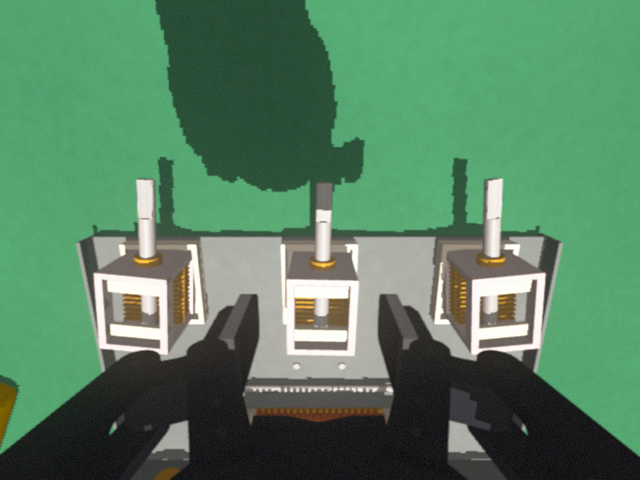

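The picture shows all three seated, with their flats lit on top at (145,190), (322,205) and (494,190), and nothing touching the robot. Handing in.

```bash
python3 -c "
from h import *
print(ticket.hand_in())"
```

```text
the job is handed in; nothing more can be done
None
```

I rocked the coil to both stops and let it centre. All three capacitors on the bench now stand in a shoe of their own, with shafts out over the front edge and flats up. The job was handed in at about 50 s of robot time; the hand-in reports no verdict.

- **Coil:** I pinched the left end. The grip travelled 7.3 mm between stops, about 0.146 rad, against 0.14 rad of stated play. After release the top camera put the coil axis at 0.33°, which is centred within that measurement.
- **Shafts:** The moves allow no tilting of the grip, so I rolled each shaft by pressing a pad on its side and stroking down. My first try, pinching the flat square to the pads, did not turn the shaft.
- **Flats:** The final depth fits lean -2° (left), -4° (middle) and +2° (right), against a limit of 12°.
- **Seating:** Each capacitor is within about 3 mm of its shoe centre. All three tops read 78 mm against the nominal 80 mm, which matches the wrist camera's bias of about 2 mm, so they stand flat.
- **Disagreements:**
  - The middle capacitor had turned about 5° and shifted about 2 mm between checks, probably the announced knock. It was still seated with its flat up, so I left it.
  - The outer two capacitors sit turned 5–7° in their shoes, which the rules do not limit.
  - The shoe positions from the top and wrist cameras differed by 2–3 mm.
- **Bystanders:** I did not measure them again at the end; no move went near any of them except the solder reel, which stands about 12 cm from where I lifted the second capacitor.

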